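# Clamp a circuit-board pallet in the rework hold-down

## Robot

A 6-joint arm with a two-finger parallel gripper is mounted at the origin on the work surface. World frame = base frame: x ahead of the robot, y to its left, z up, the work surface at z = 0. Lengths are in m, angles in rad, forces in N, time in s.
With the tool pointing down it reaches from about 0.35 to 0.975 m from the base axis. Payload 4.9 kg.
Tool frame: the origin (TCP) lies midway between the tips of the shut fingers; the grasp point (between the pads) lies 19 mm behind it; z points along the fingers, y is the direction in which the jaws open and shut (so a half turn about z gives the same grasp; the last joint's range is limited). The gripper opens to 85 mm and grips with 20 to 120 N. Pads are 22 mm wide; open, the fingers measure 114 mm over their backs; the gripper's body (76 mm by 85 mm) begins 54 mm behind the grasp point. The pads swing forward as they close: fully open they stand 13 mm farther back than shut.
Start: joints at [-1.271, 0.053, 1.613, -0, 1.476, -0.119], TCP at [0.254, -0.571, 0.231] pointing down, gripper open.
Joint ranges: [-3.01, 3.01], [-1.01, 2.22], [0.06, 2.58], [-1.02, 4.17], [0.09, 2.62], [-3.14, 3.14]. Speed limits (rad/s): [2.57, 2.57, 3.14, 3.14, 3.14, 3.14].

## Interface

Orientations are given as a unit quaternion [w, x, y, z].
In Python, from plant import manip gives the robot as it stands. The module is installed in compiled form; this text tells all that it offers.
- The arm moves only by the tool move_arm, never from a script. Its argument "rows" is a list of rows, each an object of numbers: "tx", "ty", "tz": the shift along the tool's x, y, z in m; "ax", "ay", "az": the turn, a rotation vector about the tool's x, y, z in degrees; "jaw": the closure in counts, from 0 (fully open) to 255 (shut). In form: [{"tx": .., "ty": .., "tz": .., "ax": .., "ay": .., "az": .., "jaw": ..}, ...]. A call has 1 to 12 rows; each row shifts and turns the pose as measured when the row begins, along the tool's axes as they then stand; what a row does not reach is not made up. A row lasts 1/10 s, in which the tool goes at most 50 mm and 8.59 degrees, less where a joint would pass 70% of its speed; a pose out of reach is approached as far as the arm can. A call with a gripper value outside its range is refused whole. The fingers move at their own pace and stop on an object; the grip force is fixed at half the most. Time passes only in rows, so rows that do not move let the fingers close. It gives the time, the measured TCP pose, the force and the opening at its end, in the units of the state.
- manip.state(): the state, without advancing time (a new reading comes with each control period).
- manip.grab_frame(name): name is "scene" or "side" or "wrist"; returns a dict with "color" (480x640x3 uint8, red, green, blue), "intrinsics" (3x3 intrinsics, pixels), "dist_coeffs" ([k1, k2, p1, p2, k3] as OpenCV has them; the pictures are not rectified), "R" (3x3) and "t" (3): a world point X has camera coordinates R X + t. Camera axes: x right, y down, z forward; pixel columns grow to the right and rows downward; lengths in m; the calibration is good to about 2 mm. A picture is of the moment at which its call begins. There is no depth.
- manip.job_done(): hands the job in, once; it reports no verdict.
The state is a dict: "time": time; "joint_pos": joint angles; "joint_vel": joint speeds; "joint_efforts": joint torques, N m; "tool_pos": TCP position; "tool_rot": TCP orientation; "contact_force": force on the tool from outside, world axes, zero at the start; "ft_torque": the same for the moment, N m; "gripper_width": opening from 0.0 (shut) to 1.0 (fully open).
Only numpy, scipy, OpenCV 4.12 (cv2) and the standard library are available. Lean on these libraries where they do the work, as an engineer would, in place of code of your own. Each camera call takes 0.05 s, during which the arm holds its last target.

## Task

Slide the circuit-board pallet nose first under the blue hold-down clamp until it is fully home against the clamp's column, lying flat between the guides. Then crank the red knob clockwise until the orange pad meets the pallet and snug it by feel: properly tight, well beyond first touch, but never forced, as overtightening cracks the board. Let go of everything and leave the other things on the bench where they are.

Things in the scene. Friction and masses are not known exactly. Their poses are not given: they have to be found in the camera images.
- clamp: Fixed hold-down clamp: aluminium deck plate, 275 x 120 mm, its top 12 mm above the table, from x = -200 to +75 mm, and on it a blue C-shaped frame open towards -x, whose arm overhangs to x = -22 mm, y = +-21 mm, 50 to 75 mm above the table. Origin on the table, exactly below the vertical screw axis; x = direction in which the pallet is slid home, z up.
- stop (a point): Foot of the frame's column, on the deck, 25 mm beyond the screw axis along the clamp's x: the flat face that the pallet's nose must meet. With the nose here, the pallet's grip post is 105 mm before the screw axis. Axes as the clamp's.
- mouth (a point): Entry of the guides, on the deck, 53 mm before the screw axis. Two steel guides, 7 mm high, flare from about 90 mm apart here to 65 mm apart at 22 mm before the axis, and run parallel from there to the column. Ahead of the mouth (to -x) the deck is open and flat for 147 mm. Axes as the clamp's.
- crank_axis (a point): Point on the vertical screw axis at the height of the knob's grip (115.5 mm above the table); the knob's centre circles it at 38 mm. Clockwise seen from above tightens: the ram with the pad drops 5 mm per radian, while crank and knob stay at the same height. The crank turns 6 rad at most from fully raised.
- knob_grip (a point): Centre of the red crank knob: upright, round, 19 mm across, 40 mm tall; this point lies 17 mm below its top and 23 mm above the crank bar. It spins freely on its pin, so it can be gripped and led round without turning the gripper. Running free, the crank drags with 8.4 N at the knob (4 to 8 N is felt when paused); it stays where it is left.
- pallet: Loose steel pallet, about 0.34 kg, with a green circuit board and a black grip post: a plate 200 x 60 x 8 mm. Origin on its underside below the post; x points to its nose. The rear end is 70 mm behind the post, with a dark ballast bar, 24 mm high over the underside, between 40 and 68 mm behind it. It balances at the post.
- nose (a point): Middle of the lower front edge of the pallet, 130 mm ahead of the grip post. The pad comes down on the white disc 25 mm behind it. Axes as the pallet's.
- pallet_grip (a point): Centre of the pallet's black grip post: 30 mm along the pallet's x, 16 mm thick across it (the width to grip, along the pallet's y), 44 mm tall; this point is 18 mm below the post's top, 26 mm above the plate and 34 mm above the pallet's underside. Axes as the pallet's.
- pad: Orange round pad, 26 mm across, at the foot of the ram; origin at the centre of its underside, at the start 10 to 18 mm above a seated pallet. It hangs with a little play, so touching is not yet pressing; then it is stiff: the force at the knob climbs by 2 N per 0.1 rad of crank. Snug is 3 to 6 N more than the running drag, 11.5 to 14.5 N in all at the knob while turning; over 17 N in all cracks the board.
- flux_bottle: Bystander, to be left alone: small amber bottle, 36 mm across, 85 mm tall; origin at its underside.
- tip_tin: Bystander, to be left alone: flat brass tin, 48 mm across, 22 mm tall; origin at its underside.
- solder_reel: Bystander, to be left alone: blue reel, 54 mm across, 38 mm tall; origin at its underside.
- tweezers: Bystander, to be left alone: dark steel tweezers with a black grip, 125 mm long, lying flat; origin at its underside.
- driver: Bystander, to be left alone: orange-handled screwdriver, 160 mm long, lying; origin at its underside.
- parts_tray: Bystander, to be left alone: grey divided parts tray, 100 x 140 x 28 mm; origin at its underside.
- flux_brush: Bystander, to be left alone: small brush, 150 mm long, lying; origin at its underside.

How it is judged:
By the outcome, as a careful person would: the job done as asked, in the order asked, and still so for the second after the job is handed in, with the robot touching nothing.
It also fails if it takes over 72 s, if anything falls off the work surface, if the arm or the gripper's body presses on something with over 40 N, if the wrist force passes 120 N, or if a joint passes its speed limit or range.

## Working session

There is one attempt and no reset: what is moved stays moved. The work goes in short steps, Python scripts to look and compute and a tool call to move; the robot and the scene stay as the last step left them, time stands still between calls to the robot, and variables do not carry over. Pictures are saved under pics/ and viewed, and the job is handed in when it is done.

Besides the shell and the picture viewer there is one more tool, called after ">>>" by a JSON object that holds its "api" and its "payload". move_arm: Moves the arm, as the interface text tells. Its arguments: {"type":"object","properties":{"rows":{"type":"array"}},"required":["rows"]}

```bash
mkdir -p pics; ls
python3 - <<'E'
from plant import manip
import cv2
s=manip.state(); print(s)
for n in ["scene","side","wrist"]:
    f=manip.grab_frame(n); cv2.imwrite(f"pics/{n}0.png",f["color"][:,:,::-1]); print(n,f["intrinsics"],f["dist_coeffs"],f["R"],f["t"])
E
```

```text
pics
{'time': 0.0, 'joint_pos': array([-1.27098022e+00,  5.33854441e-02,  1.61427786e+00, -3.61306039e-06,
        1.47596467e+00, -1.19044469e-01]), 'joint_vel': array([-0.00013407,  0.00082305,  0.0004356 , -0.00094872, -0.00207808,
        0.00083927]), 'joint_efforts': array([ 2.66872294e-04, -3.93675828e+01, -3.70180643e+01, -1.35614528e-04,
        6.97901094e-03,  6.58917321e-08]), 'tool_pos': array([ 0.25399349, -0.57039844,  0.23005492]), 'tool_rot': array([-1.01333977e-03,  9.78148976e-01,  2.07902730e-01, -9.36473926e-05]), 'contact_force': array([ 0.31657883, -0.37493039,  0.34468907]), 'ft_torque': array([-0.01832675, -0.00600997, -0.03057219]), 'gripper_width': 0.998996095298435}
scene [[480.66752815   0.         314.7005832 ]
 [  0.         480.66752815 237.4100757 ]
 [  0.           0.           1.        ]] [-0.05890424  0.          0.          0.          0.        ] [[-0.46916408  0.88283275 -0.02216778]
 [ 0.5814807   0.28992934 -0.7601455 ]
 [-0.66465425 -0.3695231  -0.64937463]] [ 0.32730241 -0.26086966  1.70385617]
side [[545.30708375   0.         321.93991741]
 [  0.         545.30708375 239.62734013]
 [  0.           0.           1.        ]] [-0.14254179  0.          0.          0.          0.        ] [[ 0.94493715 -0.32716707 -0.00744882]
 [-0.1818292  -0.50596948 -0.84316845]
 [ 0.27208808  0.7980956  -0.53759789]] [-0.57958869  0.19064163  1.10018533]
wrist [[345.71853079   0.         317.25378126]
 [  0.         345.71853079 241.90810154]
 [  0.           0.           1.        ]] [-0.06634615  0.          0.          0.          0.        ] [[ 0.40716209 -0.91335335 -0.00216683]
 [-0.88115875 -0.39343225  0.26224095]
 [-0.24037116 -0.10486525 -0.96499999]] [-0.62468249 -0.03340254  0.37829498]
```

View pics/scene0.png

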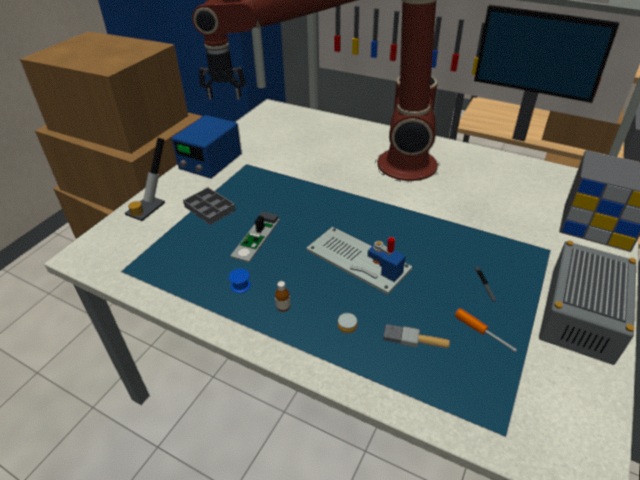

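View pics/side0.png

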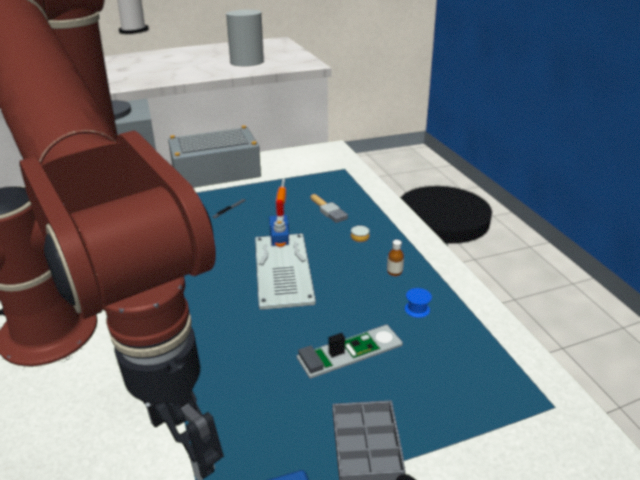

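View pics/wrist0.png

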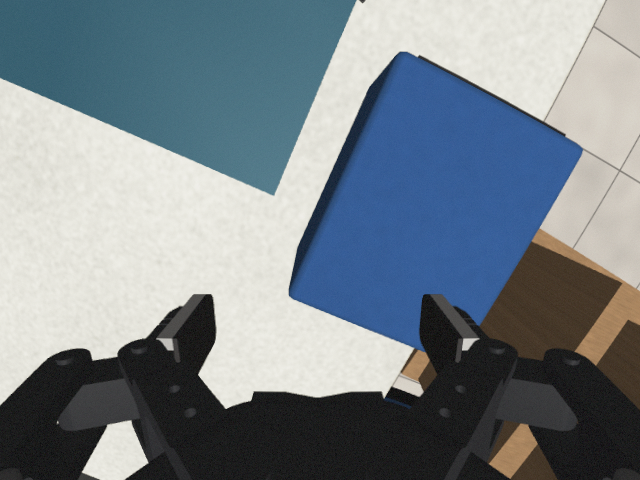

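The scene view shows the pallet at about (256,237), with its black post at (262,222) and the white disc (nose) at (244,253). The clamp deck spans (308,248) to (410,275) and the red knob is at (391,244). In the side view the pallet is at (350,350) and the deck at (285,270). Next I'll enlarge and measure.

```bash
cat > h.py <<'E'
import numpy as np, cv2
from plant import manip
from scipy.spatial.transform import Rotation as Ro
def grab(n,fn=None,box=None,k=1):
    f=manip.grab_frame(n)
    if fn:
        im=f["color"][:,:,::-1]
        if box: x0,y0,x1,y1=box; im=im[y0:y1,x0:x1]
        cv2.imwrite("pics/"+fn,cv2.resize(im,None,fx=k,fy=k,interpolation=cv2.INTER_CUBIC))
    return f
def ray(f,px):
    p=cv2.undistortPoints(np.array([[px]],float),f["intrinsics"],f["dist_coeffs"])[0,0]
    R=np.array(f["R"]);t=np.array(f["t"]); return -R.T@t, R.T@np.array([p[0],p[1],1])
def onz(f,px,z):
    c,d=ray(f,px); return c+d*(z-c[2])/d[2]
def tri(f1,p1,f2,p2):
    c1,d1=ray(f1,p1);c2,d2=ray(f2,p2)
    s=np.linalg.lstsq(np.c_[d1,-d2],c2-c1,rcond=None)[0]
    a=c1+s[0]*d1;b=c2+s[1]*d2
    return (a+b)/2,np.linalg.norm(a-b)
def proj(f,X):
    return cv2.projectPoints(np.array(X,float).reshape(-1,3),cv2.Rodrigues(np.array(f["R"]))[0],np.array(f["t"]),f["intrinsics"],f["dist_coeffs"])[0][:,0]
def mask(f,lo,hi,box):
    hsv=cv2.cvtColor(f["color"],cv2.COLOR_RGB2HSV); m=cv2.inRange(hsv,np.array(lo),np.array(hi))
    z=np.zeros_like(m); x0,y0,x1,y1=box; z[y0:y1,x0:x1]=m[y0:y1,x0:x1]; return z
def st():
    s=manip.state(); Rm=Ro.from_quat(np.r_[s["tool_rot"][1:],s["tool_rot"][0]]).as_matrix()
    return s,np.array(s["tool_pos"]),Rm
E
python3 - <<'E'
from h import *
grab("scene","s1.png",(220,190,420,310),4)
grab("side","d1.png",(240,180,440,390),3.8/1.4)
E
```

```text
(no output)
```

View pics/s1.png

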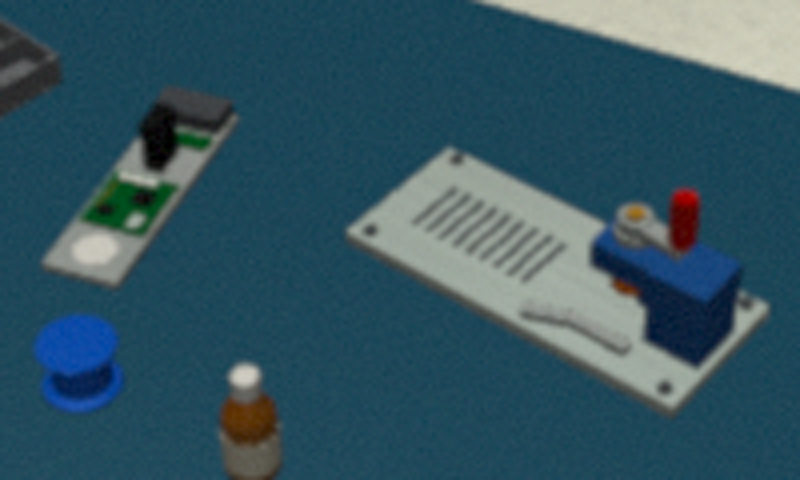

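View pics/d1.png

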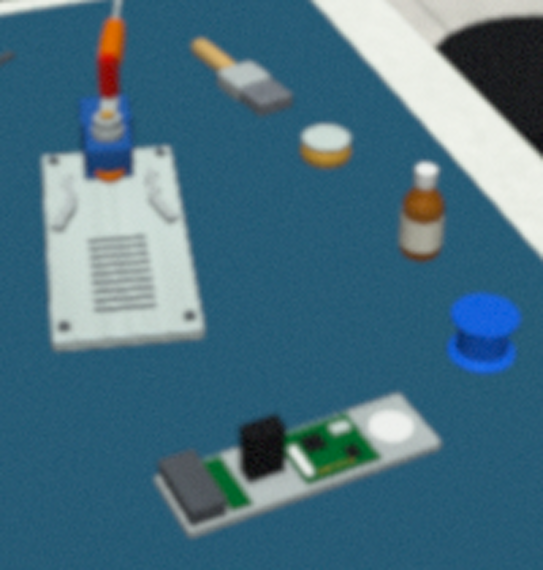

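The crops are clear. The pallet's nose corners are at scene (231,256) and (249,261), and the post and disc are distinct. The deck's four corners are visible, and the knob sits over the column side.

Run:
```python
from h import *
S=manip.grab_frame("scene");D=manip.grab_frame("side")
s=lambda u,v:(220+(u+.5)/4-.5,190+(v+.5)/4-.5)
k=3.8/1.4
d=lambda u,v:(240+u/k,180+v/k)
print("deck")
for a,b in [((347,233),(54,340)),((450,146),None),((769,306),(42,155)),((672,407),(172,149))]:
    print(onz(S,s(*a),.012).round(4))
for b in [(54,340),(203,329),(172,149),(42,155)]: print(" D",onz(D,d(*b),.012).round(4))
print("pallet top z.008")
for a in [(43,263),(118,281),(239,116)]: print(onz(S,s(*a),.008).round(4))
for b in [(441,438),(402,394),(190,529),(156,480)]: print(" D",onz(D,d(*b),.008).round(4))
print("disc",onz(S,s(95,249),.009).round(4),onz(D,d(390,427),.009).round(4))
print("post top",onz(S,s(160,112),.052).round(4),onz(D,d(262,427),.052).round(4))
print("knob",tri(S,s(684,200),D,d(112,28)), onz(S,s(684,200),.1305))
print("axis nut",onz(S,s(634,216),.1).round(4),onz(D,d(108,120),.1).round(4))
for n,f,box in [("S",S,(380,230,400,255)),("D",D,(270,180,292,222))]:
    m=mask(f,(0,150,80),(6,255,255),box)|mask(f,(174,150,80),(180,255,255),box)
    ys,xs=np.nonzero(m); print(n,len(xs),xs.min(),xs.max(),ys.min(),ys.max(),xs.mean(),ys.mean())
```

```text
deck
[ 0.5637 -0.0975  0.012 ]
[ 0.4443 -0.0756  0.012 ]
[0.5014 0.1926 0.012 ]
[0.6172 0.1683 0.012 ]
 D [ 0.4468 -0.079   0.012 ]
 D [ 0.561  -0.1048  0.012 ]
 D [0.6183 0.1584 0.012 ]
 D [0.5005 0.1896 0.012 ]
pallet top z.008
[ 0.6832 -0.2755  0.008 ]
[ 0.6748 -0.2178  0.008 ]
[ 0.4791 -0.2382  0.008 ]
 D [ 0.6847 -0.2771  0.008 ]
 D [ 0.6782 -0.2238  0.008 ]
 D [ 0.4863 -0.3003  0.008 ]
 D [ 0.4783 -0.2482  0.008 ]
disc [ 0.6554 -0.2503  0.009 ] [ 0.6543 -0.2547  0.009 ]
post top [ 0.5473 -0.2608  0.052 ] [ 0.5502 -0.2666  0.052 ]
knob (array([0.56915813, 0.15067543, 0.14787614]), np.float64(0.011783378064987344)) [0.55740542 0.1430227  0.1305    ]
axis nut [0.5522 0.1095 0.1   ] [0.5407 0.0864 0.1   ]
S 53 388 394 237 251 391.0 242.77358490566039
D 92 276 283 200 214 279.44565217391306 206.81521739130434
```

>>> {"api": "move_arm", "payload": {"rows": [{"tx":0.03,"ty":-0.012},{"tx":0.04,"ty":-0.016},{"tx":0.04,"ty":-0.016},{"tx":0.04,"ty":-0.016},{"tx":0.04,"ty":-0.016},{"tx":0.04,"ty":-0.016},{"tx":0.04,"ty":-0.016},{"tx":0.04,"ty":-0.016},{"tx":0.04,"ty":-0.016},{"tx":0.03,"ty":-0.012},{"az":8.3},{"az":8.3}]}}

```text
schema error: expected keys tx, ty, tz, ax, ay, az, jaw
```

Run:
```python
from h import *
f=grab("wrist","w1.png")
s,p,R=st(); print(s["time"],p,R.round(3),s["joint_pos"].round(3))
print(-np.array(f["R"]).T@f["t"])
```

```text
0.4 [ 0.25414627 -0.57088454  0.23112523] [[ 0.914  0.407 -0.   ]
 [ 0.407 -0.914  0.   ]
 [ 0.    -0.    -1.   ]] [-1.271  0.053  1.613  0.     1.476 -0.119]
[ 0.3159094  -0.544235    0.37328847]
```

View pics/w1.png

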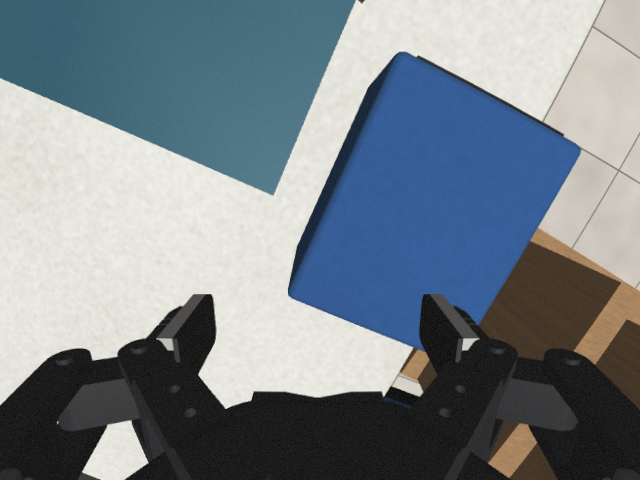

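The move was refused because every row needs all seven keys. The view is unchanged, so I'll repeat it in full.

>>> {"api": "move_arm", "payload": {"rows": [{"tx":0.03,"ty":-0.012,"tz":0,"ax":0,"ay":0,"az":0,"jaw":0},{"tx":0.04,"ty":-0.016,"tz":0,"ax":0,"ay":0,"az":0,"jaw":0},{"tx":0.04,"ty":-0.016,"tz":0,"ax":0,"ay":0,"az":0,"jaw":0},{"tx":0.04,"ty":-0.016,"tz":0,"ax":0,"ay":0,"az":0,"jaw":0},{"tx":0.04,"ty":-0.016,"tz":0,"ax":0,"ay":0,"az":0,"jaw":0},{"tx":0.04,"ty":-0.016,"tz":0,"ax":0,"ay":0,"az":0,"jaw":0},{"tx":0.04,"ty":-0.016,"tz":0,"ax":0,"ay":0,"az":0,"jaw":0},{"tx":0.04,"ty":-0.016,"tz":0,"ax":0,"ay":0,"az":0,"jaw":0},{"tx":0.04,"ty":-0.016,"tz":0,"ax":0,"ay":0,"az":0,"jaw":0},{"tx":0.03,"ty":-0.012,"tz":0,"ax":0,"ay":0,"az":0,"jaw":0},{"tx":0,"ty":0,"tz":0,"ax":0,"ay":0,"az":8.3,"jaw":0},{"tx":0,"ty":0,"tz":0,"ax":0,"ay":0,"az":8.3,"jaw":0}]}}

```text
time: 1.6
tool_pos: [0.5509, -0.2668, 0.2318]
tool_rot: [0.001, 0.998, 0.058, 0.001]
contact_force: [-0.1, -0.6, 0.5]
gripper_width: 1.001
```

Run:
```python
from h import *
f=grab("wrist","w2.png")
s,p,R=st(); print(s["time"],p,R.round(3),s["joint_pos"].round(3))
```

```text
1.65 [ 0.55087005 -0.26677002  0.23181229] [[ 0.994  0.113  0.003]
 [ 0.113 -0.994 -0.002]
 [ 0.003  0.002 -1.   ]] [-0.573  0.02   1.646  0.     1.472  0.885]
```

View pics/w2.png

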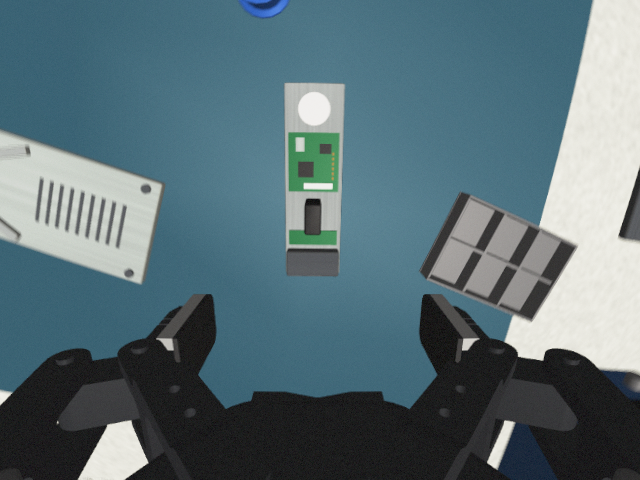

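The wrist view shows the pallet upright in the image: nose corners at about (285,83) and (344,84), disc (314,109), post (313,216). The deck's entry end is at the left.

Run:
```python
from h import *
f=grab("wrist","w2b.png",(270,70,370,290),2.7)
for p in [(285,83),(344.5,84),(286,250),(339.5,250)]: print(p,onz(f,p,.008).round(4))
m=mask(f,(0,0,220),(180,40,255),(290,85,340,130)); ys,xs=np.nonzero(m); print("disc",xs.mean(),ys.mean(),onz(f,(xs.mean(),ys.mean()),.0085).round(4))
m=mask(f,(0,0,0),(180,255,45),(296,190,330,240)); ys,xs=np.nonzero(m); print("post",xs.min(),xs.max(),ys.min(),ys.max())
for v in (199,235):print(onz(f,(313,v),.008).round(4),onz(f,(313,v),.052).round(4))
for p in [(163,183),(141,283)]: print("deck",onz(f,p,.012).round(4))
```

```text
(285, 83) [ 0.6778 -0.2211  0.008 ]
(344.5, 84) [ 0.6836 -0.2797  0.008 ]
(286, 250) [ 0.5066 -0.238   0.008 ]
(339.5, 250) [ 0.5132 -0.2967  0.008 ]
disc 312.7902264600715 108.52920143027414 [ 0.6568 -0.2511  0.0085]
post 305 319 199 232
[ 0.5661 -0.2614  0.008 ] [ 0.5722 -0.2611  0.052 ]
[ 0.5269 -0.2657  0.008 ] [ 0.5378 -0.265   0.052 ]
deck [ 0.5662 -0.1025  0.012 ]
deck [ 0.4498 -0.0766  0.012 ]
```

View pics/w2b.png

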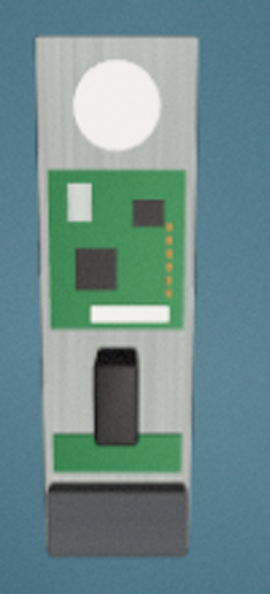

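>>> {"api": "move_arm", "payload": {"rows": [{"tx":0.0005,"ty":-0.0035,"tz":0.03,"ax":0,"ay":0,"az":0.8,"jaw":0},{"tx":0,"ty":0,"tz":0.04,"ax":0,"ay":0,"az":0,"jaw":0},{"tx":0,"ty":0,"tz":0.04,"ax":0,"ay":0,"az":0,"jaw":0},{"tx":0,"ty":0,"tz":0.03,"ax":0,"ay":0,"az":0,"jaw":0},{"tx":0,"ty":0,"tz":0.02,"ax":0,"ay":0,"az":0,"jaw":0},{"tx":0,"ty":0,"tz":0,"ax":0,"ay":0,"az":0,"jaw":0}]}}

```text
time: 2.3
tool_pos: [0.552, -0.2675, 0.07]
tool_rot: [0.004, 0.998, 0.063, 0.004]
contact_force: [-0.6, 0.5, -0.1]
gripper_width: 1.003
```

Run:
```python
from h import *
f=grab("wrist","w3.png")
s,p,R=st(); print(s["time"],p,R.round(4),s["contact_force"])
```

```text
2.35 [ 0.5529401  -0.26810238  0.07182148] [[ 0.9921  0.1252  0.0108]
 [ 0.1253 -0.9921 -0.0082]
 [ 0.0097  0.0095 -0.9999]] [ 0.00738308 -0.17688381  0.09654015]
```

View pics/w3.png

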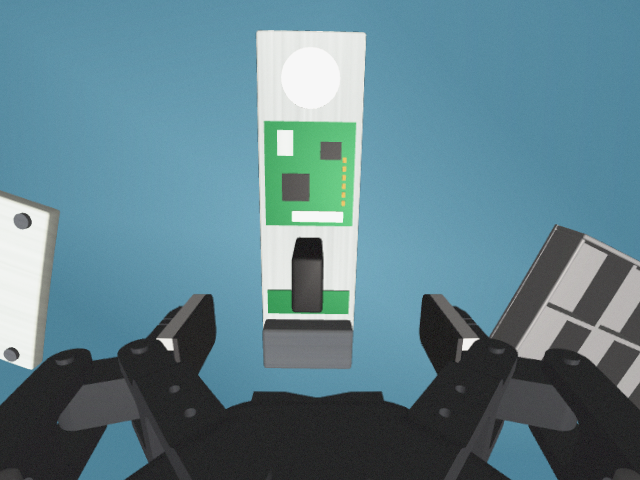

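The pallet is still square below, with nose corners at (257,30) and (366,33). There is a small orientation drift, so I'll add a helper that gives the correction in tool axes.

```bash
cat >> h.py <<'E'
def need(pos,yaw,msg=""):
    s,p,R=st(); c,n=np.cos(np.radians(yaw)),np.sin(np.radians(yaw))
    Rd=np.array([[c,n,0],[n,-c,0],[0,0,-1.]])
    rv=np.degrees(Ro.from_matrix(R.T@Rd).as_rotvec()); d=R.T@(np.array(pos)-p)
    print(msg,"t",s["time"],"pos",p.round(4),"yaw",np.degrees(np.arctan2(R[1,0],R[0,0])).round(2),"F",np.round(s["contact_force"],1),"w",round(s["gripper_width"],3))
    print("  shift",d.round(4),"turn",rv.round(2))
E
python3 - <<'E'
from h import *
f=manip.grab_frame("wrist")
for p in [(257,30),(366,32.5)]: print(onz(f,p,.008).round(4))
for p in [(262,310),(356,310)]: print(onz(f,p,.008).round(4))
for p in [(292,240),(323,238)]: print(onz(f,p,.052).round(4))
for p in [(292,311),(323,311)]: print(onz(f,p,.052).round(4))
need((.5515,-.2633,.017),5.7)
E
```

```text
[ 0.6794 -0.22    0.008 ]
[ 0.6857 -0.2792  0.008 ]
[ 0.5148 -0.2376  0.008 ]
[ 0.5223 -0.2986  0.008 ]
[ 0.5757 -0.2535  0.052 ]
[ 0.5786 -0.2683  0.052 ]
[ 0.5382 -0.2575  0.052 ]
[ 0.5402 -0.2733  0.052 ]
 t 2.4 pos [ 0.5542 -0.2688  0.0738] yaw 7.16 F [-1.   0.5 -0.3] w 0.999
  shift [-0.0027 -0.0064  0.0567] turn [ 0.66 -0.72  1.46]
```

>>> {"api": "move_arm", "payload": {"rows": [{"tx":-0.0017,"ty":-0.006,"tz":0.02,"ax":0.66,"ay":-0.72,"az":1.46,"jaw":0},{"tx":0,"ty":0,"tz":0.01,"ax":0,"ay":0,"az":0,"jaw":0},{"tx":0,"ty":0,"tz":0,"ax":0,"ay":0,"az":0,"jaw":0},{"tx":0,"ty":0,"tz":0,"ax":0,"ay":0,"az":0,"jaw":0}]}}

```text
time: 2.8
tool_pos: [0.555, -0.265, 0.0468]
tool_rot: [0.002, 0.999, 0.05, 0.003]
contact_force: [-0.4, -0.2, 0.3]
gripper_width: 1.0
```

Run:
```python
from h import *
need((.5525,-.2630,.017),5.7)
f=grab("wrist","w4.png")
need((.5525,-.2630,.017),5.7)
```

```text
t 2.8 pos [ 0.555  -0.265   0.0468] yaw 5.68 F [-0.4 -0.2  0.3] w 1.0
  shift [-0.0024 -0.0024  0.0298] turn [ 0.26 -0.34 -0.02]
 t 2.85 pos [ 0.555  -0.265   0.0469] yaw 5.68 F [-0.2 -0.3  0.6] w 1.0
  shift [-0.0025 -0.0024  0.0299] turn [ 0.26 -0.35 -0.02]
```

View pics/w4.png

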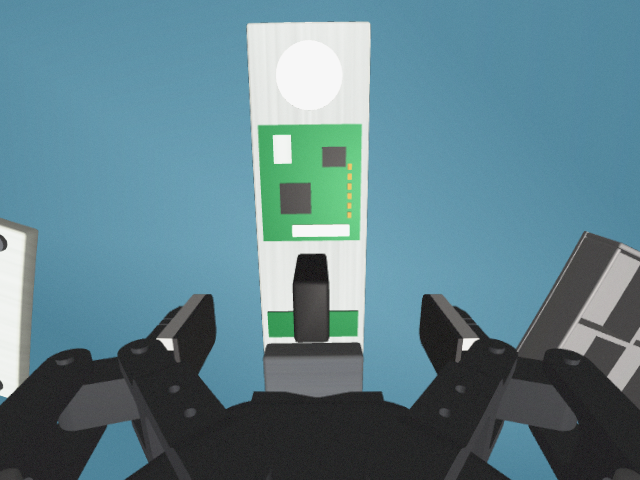

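The post (311,300) sits between the jaws at the right yaw, so I'll descend and close.

>>> {"api": "move_arm", "payload": {"rows": [{"tx":-0.0025,"ty":-0.0024,"tz":0.02,"ax":0.26,"ay":-0.35,"az":0,"jaw":0},{"tx":0,"ty":0,"tz":0.01,"ax":0,"ay":0,"az":0,"jaw":0},{"tx":0,"ty":0,"tz":0,"ax":0,"ay":0,"az":0,"jaw":120},{"tx":0,"ty":0,"tz":0,"ax":0,"ay":0,"az":0,"jaw":120},{"tx":0,"ty":0,"tz":0,"ax":0,"ay":0,"az":0,"jaw":120},{"tx":0,"ty":0,"tz":0,"ax":0,"ay":0,"az":0,"jaw":120}]}}

```text
time: 3.45
tool_pos: [0.5525, -0.263, 0.0147]
tool_rot: [0.0, 0.999, 0.05, 0.0]
contact_force: [-0.7, -0.5, -0.4]
gripper_width: 0.527
```

Run:
```python
from h import *
need((.5525,-.2630,.016),5.7)
f=grab("wrist","w5.png")
```

```text
t 3.45 pos [ 0.5525 -0.263   0.0147] yaw 5.7 F [-0.7 -0.5 -0.4] w 0.527
  shift [ 0.      0.     -0.0013] turn [ 0.01 -0.    0.  ]
```

View pics/w5.png

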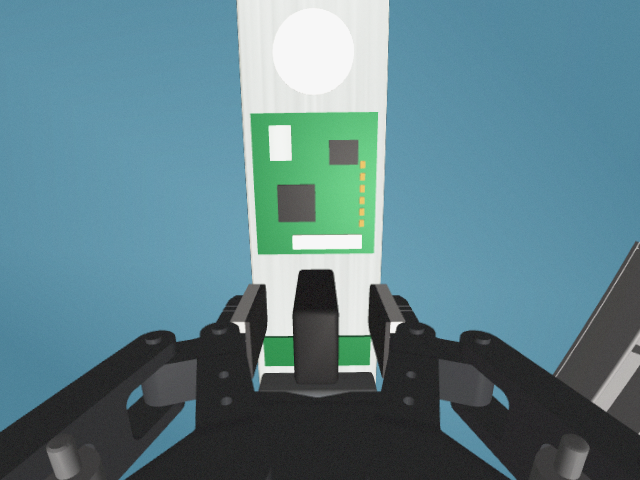

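The jaws are well centred on the post (316,320), so I'll close fully.

>>> {"api": "move_arm", "payload": {"rows": [{"tx":0,"ty":0,"tz":-0.001,"ax":0,"ay":0,"az":0,"jaw":255},{"tx":0,"ty":0,"tz":0,"ax":0,"ay":0,"az":0,"jaw":255},{"tx":0,"ty":0,"tz":0,"ax":0,"ay":0,"az":0,"jaw":255},{"tx":0,"ty":0,"tz":0,"ax":0,"ay":0,"az":0,"jaw":255},{"tx":0,"ty":0,"tz":0,"ax":0,"ay":0,"az":0,"jaw":255},{"tx":0,"ty":0,"tz":0,"ax":0,"ay":0,"az":0,"jaw":255}]}}

```text
time: 4.1
tool_pos: [0.5531, -0.2632, 0.0168]
tool_rot: [0.0, 0.999, 0.05, 0.001]
contact_force: [0.7, 0.3, -0.9]
gripper_width: 0.182
```

Run:
```python
from h import *
need((.5525,-.2630,.10),5.7)
```

```text
t 4.1 pos [ 0.5531 -0.2632  0.0168] yaw 5.69 F [ 0.7  0.3 -0.9] w 0.182
  shift [-0.0004 -0.0002 -0.0832] turn [ 0.05 -0.1  -0.01]
```

The post is gripped at 0.182 of the opening, about 15.5 mm, as it should be. Now I'll lift and turn towards the clamp's yaw.

>>> {"api": "move_arm", "payload": {"rows": [{"tx":0,"ty":0,"tz":-0.02,"ax":0,"ay":0,"az":0,"jaw":255},{"tx":0,"ty":0,"tz":-0.04,"ax":0,"ay":0,"az":0,"jaw":255},{"tx":0,"ty":0,"tz":-0.04,"ax":0,"ay":0,"az":0,"jaw":255},{"tx":0,"ty":0,"tz":-0.03,"ax":0,"ay":0,"az":-4,"jaw":255},{"tx":0,"ty":0,"tz":-0.02,"ax":0,"ay":0,"az":-8,"jaw":255},{"tx":0,"ty":0,"tz":0,"ax":0,"ay":0,"az":-8,"jaw":255},{"tx":0,"ty":0,"tz":0,"ax":0,"ay":0,"az":-8,"jaw":255},{"tx":0,"ty":0,"tz":0,"ax":0,"ay":0,"az":-8,"jaw":255},{"tx":0,"ty":0,"tz":0,"ax":0,"ay":0,"az":-8,"jaw":255},{"tx":0,"ty":0,"tz":0,"ax":0,"ay":0,"az":-8,"jaw":255},{"tx":0,"ty":0,"tz":0,"ax":0,"ay":0,"az":-8,"jaw":255},{"tx":0,"ty":0,"tz":0,"ax":0,"ay":0,"az":-4,"jaw":255}]}}

```text
time: 5.3
tool_pos: [0.5437, -0.2574, 0.1567]
tool_rot: [-0.013, 0.807, 0.59, -0.005]
contact_force: [0.5, 0.0, -4.0]
gripper_width: 0.18
```

Run:
```python
from h import *
need((.50,-.13,.16),77.9)
```

```text
t 5.3 pos [ 0.5437 -0.2574  0.1567] yaw 72.33 F [ 0.5  0.  -4. ] w 0.18
  shift [ 0.1081 -0.0804 -0.0005] turn [-1.48 -0.47 -5.57]
```

>>> {"api": "move_arm", "payload": {"rows": [{"tx":0.02,"ty":-0.015,"tz":-0.001,"ax":-1.4,"ay":-0.4,"az":-5,"jaw":255},{"tx":0.03,"ty":-0.02,"tz":0,"ax":0,"ay":0,"az":0,"jaw":255},{"tx":0.03,"ty":-0.02,"tz":0,"ax":0,"ay":0,"az":0,"jaw":255},{"tx":0.03,"ty":-0.015,"tz":0,"ax":0,"ay":0,"az":0,"jaw":255},{"tx":0,"ty":0,"tz":0,"ax":0,"ay":0,"az":0,"jaw":255},{"tx":0,"ty":0,"tz":0,"ax":0,"ay":0,"az":0,"jaw":255}]}}

```text
time: 5.9
tool_pos: [0.4944, -0.1284, 0.1498]
tool_rot: [-0.007, 0.78, 0.626, -0.003]
contact_force: [-0.2, -1.1, -4.6]
gripper_width: 0.18
```

Run:
```python
from h import *
need((.50,-.13,.16),77.9)
f=grab("wrist","w6.png")
```

```text
t 5.9 pos [ 0.4944 -0.1284  0.1498] yaw 77.52 F [-0.2 -1.1 -4.6] w 0.18
  shift [-0.0003  0.0056 -0.0103] turn [-0.83 -0.24 -0.38]
```

View pics/w6.png

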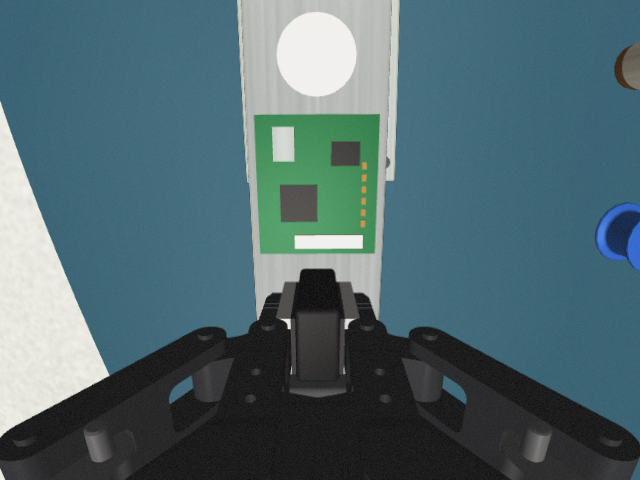

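The held pallet, square to the gripper, hides the deck in the wrist view; only a deck strip shows at about (392,100). So I'll use the scene and side fits: axis about (0.545, 0.105), yaw 78.1°. Next I'll go above the open deck and check with the fixed cameras.

Run:
```python
from h import *
need((.5057,-.0807,.10),78.1)
```

```text
t 5.95 pos [ 0.4943 -0.1284  0.1496] yaw 77.49 F [ 0.6  0.5 -4.3] w 0.18
  shift [0.0488 0.0015 0.0498] turn [-0.88 -0.28 -0.61]
```

>>> {"api": "move_arm", "payload": {"rows": [{"tx":0.02,"ty":0.0015,"tz":0,"ax":-0.88,"ay":-0.28,"az":-0.6,"jaw":255},{"tx":0.028,"ty":0,"tz":0.02,"ax":0,"ay":0,"az":0,"jaw":255},{"tx":0,"ty":0,"tz":0.03,"ax":0,"ay":0,"az":0,"jaw":255},{"tx":0,"ty":0,"tz":0.03,"ax":0,"ay":0,"az":0,"jaw":255},{"tx":0,"ty":0,"tz":0,"ax":0,"ay":0,"az":0,"jaw":255},{"tx":0,"ty":0,"tz":0,"ax":0,"ay":0,"az":0,"jaw":255}]}}

```text
time: 6.55
tool_pos: [0.5092, -0.0857, 0.0685]
tool_rot: [0.002, 0.779, 0.628, 0.0]
contact_force: [0.3, 0.6, -3.4]
gripper_width: 0.181
```

Run:
```python
from h import *
need((.5057,-.0807,.0288),78.1)
grab("scene","s2.png",(280,190,430,300),5)
grab("side","d2.png",(230,200,330,330),4.5)
```

```text
t 6.55 pos [ 0.5092 -0.0857  0.0685] yaw 77.73 F [ 0.3  0.6 -3.4] w 0.181
  shift [ 0.0042 -0.0046  0.0397] turn [ 0.18  0.09 -0.37]
```

View pics/s2.png

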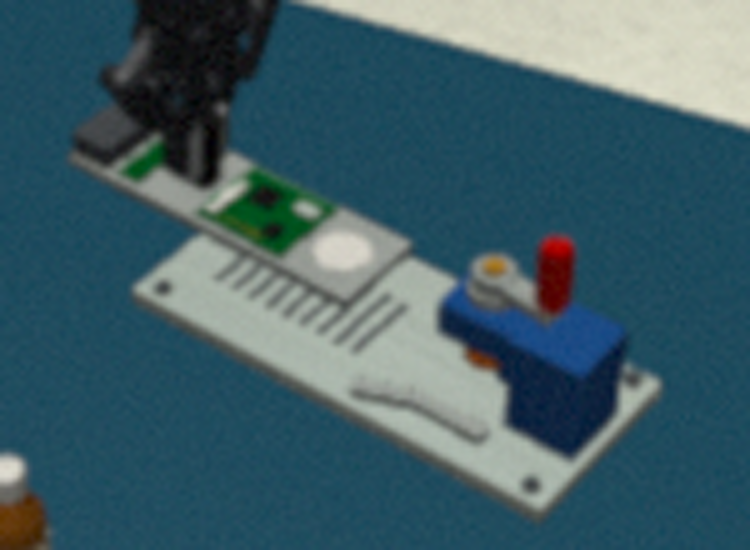

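View pics/d2.png

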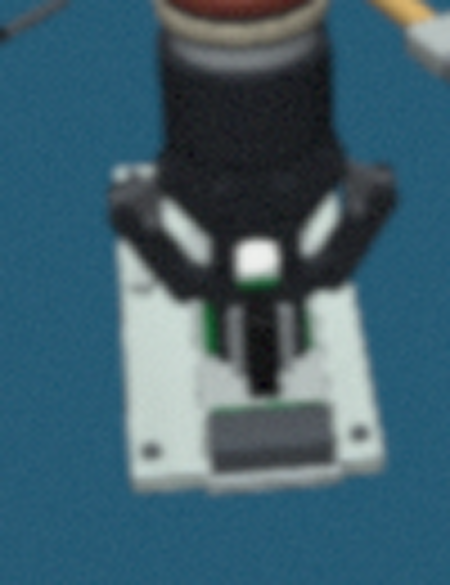

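Scene view: the pallet hovers over the open deck with its nose short of the guides, aligned along the deck. I'll lower it onto the deck.

>>> {"api": "move_arm", "payload": {"rows": [{"tx":0.004,"ty":-0.0046,"tz":0.02,"ax":0.18,"ay":0.1,"az":-0.4,"jaw":255},{"tx":0,"ty":0,"tz":0.012,"ax":0,"ay":0,"az":0,"jaw":255},{"tx":0,"ty":0,"tz":0,"ax":0,"ay":0,"az":0,"jaw":255},{"tx":0,"ty":0,"tz":0,"ax":0,"ay":0,"az":0,"jaw":255}]}}

```text
time: 7.05
tool_pos: [0.5107, -0.0836, 0.0427]
tool_rot: [0.005, 0.777, 0.63, 0.003]
contact_force: [0.1, 0.2, -4.0]
gripper_width: 0.177
```

Run:
```python
from h import *
need((.5057,-.0807,.0288),78.1)
S=grab("scene","s3.png",(280,190,430,300),5)
D=grab("side","d3.png",(230,200,330,330),4.5)
```

```text
t 7.05 pos [ 0.5107 -0.0836  0.0427] yaw 78.03 F [ 0.1  0.2 -4. ] w 0.177
  shift [ 0.0018 -0.0056  0.0139] turn [ 0.7   0.08 -0.07]
```

View pics/s3.png

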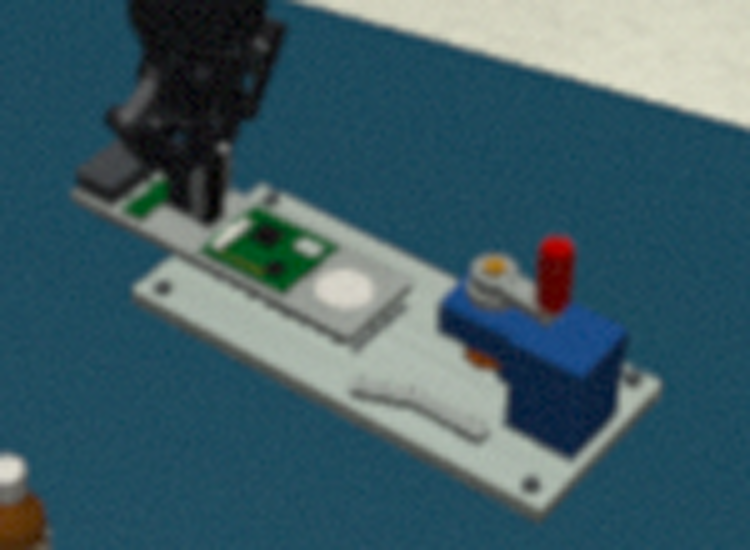

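View pics/d3.png

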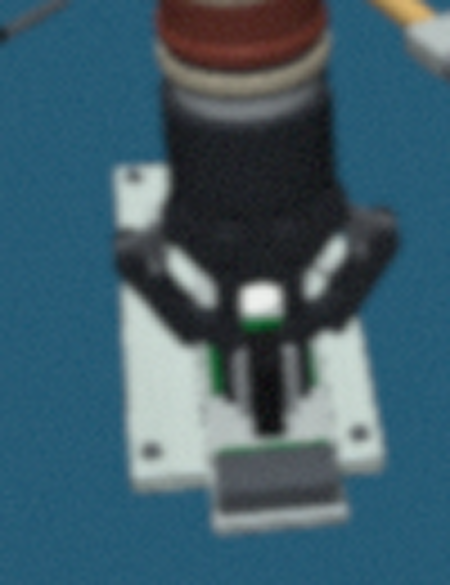

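>>> {"api": "move_arm", "payload": {"rows": [{"tx":0.002,"ty":-0.006,"tz":0.005,"ax":0.7,"ay":0.1,"az":0,"jaw":255},{"tx":0,"ty":0,"tz":0,"ax":0,"ay":0,"az":0,"jaw":255}]}}

```text
time: 7.35
tool_pos: [0.5059, -0.0806, 0.0388]
tool_rot: [0.0, 0.777, 0.629, 0.001]
contact_force: [-0.1, 0.9, -4.4]
gripper_width: 0.175
```

Run:
```python
from h import *
need((.5057,-.0807,.0288),78.1)
```

```text
t 7.35 pos [ 0.5059 -0.0806  0.0388] yaw 78.03 F [-0.1  0.9 -4.4] w 0.175
  shift [-0.0002 -0.0002  0.01  ] turn [ 0.09 -0.02 -0.07]
```

Run:
```python
from h import *
S=grab("scene","s4.png",(280,190,430,300),5)
D=grab("side","d4.png",(240,220,330,330),5)
```

```text
(no output)
```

View pics/d4.png

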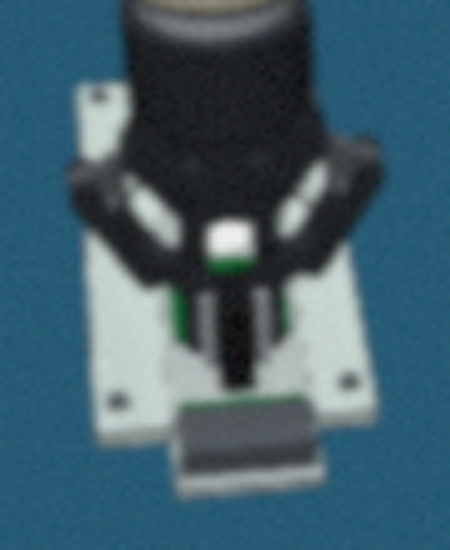

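View pics/s4.png

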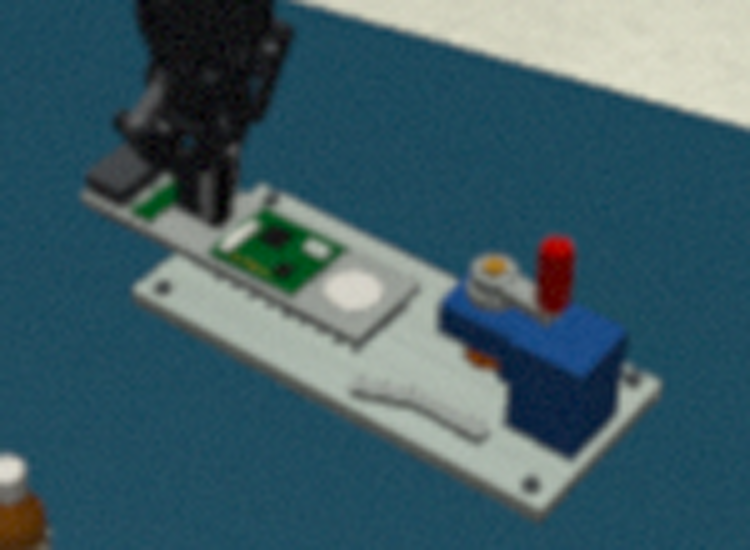

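The side view shows the deck's rear corners at crop (95,432) and (377,412), and the pallet's rear top corners at about (178,480) and (326,466). I'll compute the lateral offset.

Run:
```python
from h import *
S=manip.grab_frame("scene");D=manip.grab_frame("side")
s=lambda u,v:(280+(u+.5)/5-.5,190+(v+.5)/5-.5)
d=lambda u,v:(240+(u+.5)/5-.5,220+(v+.5)/5-.5)
o=np.array([.5449,.1052,0]);a=np.radians(78.1);X=np.array([np.cos(a),np.sin(a),0]);Y=np.array([-X[1],X[0],0])
def L(n,w): print(n,w.round(4),"clamp",((w-o)@X).round(4),((w-o)@Y).round(4))
for p in [(95,432),(377,412)]: L("D deck",onz(D,d(*p),.012))
for p in [(178,480),(326,467)]: L("D pallet",onz(D,d(*p),.030))
for p in [(134,290),(539,517),(660,381),(268,183)]: L("S deck",onz(S,s(*p),.012))
for p in [(355,338),(417,287)]: L("S nose",onz(S,s(*p),.030))
L("disc",onz(S,s(353,289),.030))
L("axis S",onz(S,s(494,267),.103))
L("S guide start/bend/end",onz(S,s(352,386),.019));L("",onz(S,s(402,390),.019));L("",onz(S,s(488,430),.019))
need((.5057,-.0807,.0288),78.1)
```

```text
D deck [ 0.4436 -0.0805  0.012 ] clamp -0.2026 0.0608
D deck [ 0.5606 -0.1075  0.012 ] clamp -0.2049 -0.0592
D pallet [ 0.4643 -0.1431  0.03  ] clamp -0.2595 0.0277
D pallet [ 0.5231 -0.1552  0.03  ] clamp -0.2593 -0.0324
S deck [ 0.5627 -0.098   0.012 ] clamp -0.1951 -0.0593
S deck [0.6227 0.1698 0.012 ] clamp 0.0793 -0.0628
S deck [0.5005 0.1915 0.012 ] clamp 0.0753 0.0613
S deck [ 0.4432 -0.0726  0.012 ] clamp -0.195 0.0628
S nose [0.5609 0.0379 0.03  ] clamp -0.0626 -0.0295
S nose [0.5079 0.0512 0.03  ] clamp -0.0605 0.025
disc [0.5252 0.0203 0.03  ] clamp -0.0872 0.0017
axis S [0.5529 0.1103 0.103 ] clamp 0.0066 -0.0068
S guide start/bend/end [0.585  0.0476 0.019 ] clamp -0.0481 -0.0511
 [0.5758 0.0727 0.019 ] clamp -0.0254 -0.0369
 [0.5832 0.1251 0.019 ] clamp 0.0274 -0.0333
 t 7.55 pos [ 0.507  -0.081   0.0396] yaw 78.03 F [ 0.5  0.3 -4.2] w 0.18
  shift [ 0.     -0.0013  0.0108] turn [ 0.22 -0.   -0.07]
```

Aligned to within about 2 mm. I'll set it down to about 1 mm above the deck and start sliding.

>>> {"api": "move_arm", "payload": {"rows": [{"tx":0,"ty":-0.002,"tz":0.005,"ax":0.2,"ay":0,"az":0,"jaw":255},{"tx":0,"ty":0,"tz":0.005,"ax":0,"ay":0,"az":0,"jaw":255},{"tx":0,"ty":0,"tz":0,"ax":0,"ay":0,"az":0,"jaw":255}]}}

```text
time: 7.85
tool_pos: [0.505, -0.0806, 0.0289]
tool_rot: [0.0, 0.777, 0.629, 0.0]
contact_force: [0.0, -0.2, -3.9]
gripper_width: 0.178
```

Run:
```python
from h import *
need((.5057,-.0807,.0295),78.1)
```

```text
t 7.85 pos [ 0.505  -0.0806  0.0289] yaw 78.03 F [ 0.  -0.2 -3.9] w 0.178
  shift [ 0.      0.0007 -0.0006] turn [ 0.02  0.   -0.07]
```

>>> {"api": "move_arm", "payload": {"rows": [{"tx":0.01,"ty":0,"tz":0,"ax":0,"ay":0,"az":0,"jaw":255},{"tx":0.01,"ty":0,"tz":0,"ax":0,"ay":0,"az":0,"jaw":255},{"tx":0.01,"ty":0,"tz":0,"ax":0,"ay":0,"az":0,"jaw":255},{"tx":0,"ty":0,"tz":0,"ax":0,"ay":0,"az":0,"jaw":255}]}}

```text
time: 8.25
tool_pos: [0.512, -0.0485, 0.0289]
tool_rot: [0.0, 0.777, 0.629, 0.0]
contact_force: [0.2, 0.3, -3.4]
gripper_width: 0.178
```

Run:
```python
from h import *
need((.5232,.0025,.0285),78.1)
f=grab("wrist","w7.png")
```

```text
t 8.25 pos [ 0.512  -0.0485  0.0289] yaw 78.0 F [ 0.2  0.3 -3.4] w 0.178
  shift [0.0522 0.0004 0.0005] turn [ 0.03 -0.04 -0.1 ]
```

View pics/w7.png

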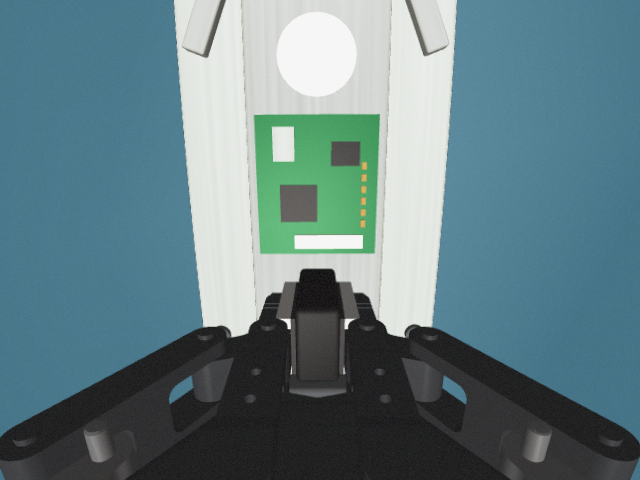

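The wrist view is symmetric. Deck edges are at 178 and 455, pallet edges at 243 and 391, and guide tips at (195,52) and (438,52), all centred near column 317. I'll continue.

>>> {"api": "move_arm", "payload": {"rows": [{"tx":0.01,"ty":0,"tz":0,"ax":0,"ay":0,"az":0,"jaw":255},{"tx":0.01,"ty":0,"tz":0,"ax":0,"ay":0,"az":0,"jaw":255},{"tx":0.01,"ty":0,"tz":0,"ax":0,"ay":0,"az":0,"jaw":255},{"tx":0.005,"ty":0,"tz":0,"ax":0,"ay":0,"az":0,"jaw":255},{"tx":0,"ty":0,"tz":0,"ax":0,"ay":0,"az":0,"jaw":255}]}}

```text
time: 8.8
tool_pos: [0.5198, -0.0112, 0.0289]
tool_rot: [0.0, 0.777, 0.63, 0.0]
contact_force: [-0.7, -0.9, -3.4]
gripper_width: 0.179
```

Run:
```python
from h import *
need((.5232,.0025,.0285),78.1)
f=grab("wrist","w8.png")
```

```text
t 8.8 pos [ 0.5198 -0.0112  0.0289] yaw 78.03 F [-0.7 -0.9 -3.4] w 0.179
  shift [0.0141 0.0005 0.0004] turn [ 0.04 -0.02 -0.07]
```

View pics/w8.png

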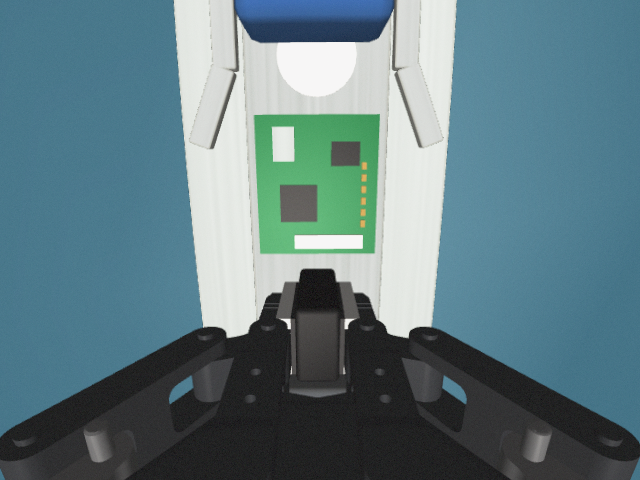

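The pallet is in the parallel section with even gaps, guides at about (235,60) and (396,60). I'll push on gently until the stop is felt.

>>> {"api": "move_arm", "payload": {"rows": [{"tx":0.005,"ty":0,"tz":0,"ax":0,"ay":0,"az":0,"jaw":255},{"tx":0.004,"ty":0,"tz":0,"ax":0,"ay":0,"az":0,"jaw":255},{"tx":0.001,"ty":0,"tz":0,"ax":0,"ay":0,"az":0,"jaw":255}]}}

```text
time: 9.15
tool_pos: [0.5219, -0.0015, 0.0289]
tool_rot: [0.0, 0.777, 0.629, 0.0]
contact_force: [-0.5, -0.5, -4.1]
gripper_width: 0.177
```

>>> {"api": "move_arm", "payload": {"rows": [{"tx":0.002,"ty":0,"tz":0,"ax":0,"ay":0,"az":0,"jaw":255},{"tx":0.001,"ty":0,"tz":0,"ax":0,"ay":0,"az":0,"jaw":255}]}}

```text
time: 9.35
tool_pos: [0.5226, 0.0015, 0.0289]
tool_rot: [0.0, 0.777, 0.629, 0.0]
contact_force: [-0.3, -0.8, -3.0]
gripper_width: 0.177
```

Run:
```python
from h import *
need((.5232,.0025,.0285),78.1)
```

```text
t 9.35 pos [0.5226 0.0015 0.0289] yaw 77.95 F [-0.3 -0.8 -3. ] w 0.177
  shift [0.0011 0.0004 0.0004] turn [ 0.04  0.   -0.15]
```

>>> {"api": "move_arm", "payload": {"rows": [{"tx":0.002,"ty":0,"tz":0,"ax":0,"ay":0,"az":0,"jaw":255}]}}

```text
time: 9.45
tool_pos: [0.5231, 0.0034, 0.0289]
tool_rot: [0.0, 0.777, 0.629, 0.0]
contact_force: [-0.2, -0.4, -3.7]
gripper_width: 0.175
```

>>> {"api": "move_arm", "payload": {"rows": [{"tx":0.002,"ty":0,"tz":0,"ax":0,"ay":0,"az":0,"jaw":255}]}}

```text
time: 9.55
tool_pos: [0.5235, 0.0054, 0.0289]
tool_rot: [0.0, 0.778, 0.629, 0.0]
contact_force: [0.5, 0.5, -3.7]
gripper_width: 0.177
```

>>> {"api": "move_arm", "payload": {"rows": [{"tx":0.002,"ty":0,"tz":0,"ax":0,"ay":0,"az":0,"jaw":255}]}}

```text
time: 9.65
tool_pos: [0.524, 0.0059, 0.0293]
tool_rot: [0.002, 0.777, 0.629, -0.001]
contact_force: [-3.1, -10.9, -0.0]
gripper_width: 0.182
```

The stop is felt: 11 N along the slide direction, with motion stopped. One light down-and-forward press comes next, to be sure it is flat, then a look.

>>> {"api": "move_arm", "payload": {"rows": [{"tx":0.001,"ty":0,"tz":0.001,"ax":0,"ay":0,"az":0,"jaw":255}]}}

```text
time: 9.75
tool_pos: [0.5242, 0.0057, 0.029]
tool_rot: [0.003, 0.777, 0.63, -0.002]
contact_force: [-4.3, -5.3, 2.7]
gripper_width: 0.178
```

Run:
```python
from h import *
need((.5240,.0059,.0285),78.1)
f=grab("wrist","w9.png")
S=grab("scene","s5.png",(280,190,430,300),5)
```

```text
t 9.75 pos [0.5242 0.0057 0.029 ] yaw 78.06 F [-4.3 -5.3  2.7] w 0.178
  shift [ 0.0002 -0.0002  0.0005] turn [ 0.06  0.42 -0.04]
```

View pics/w9.png

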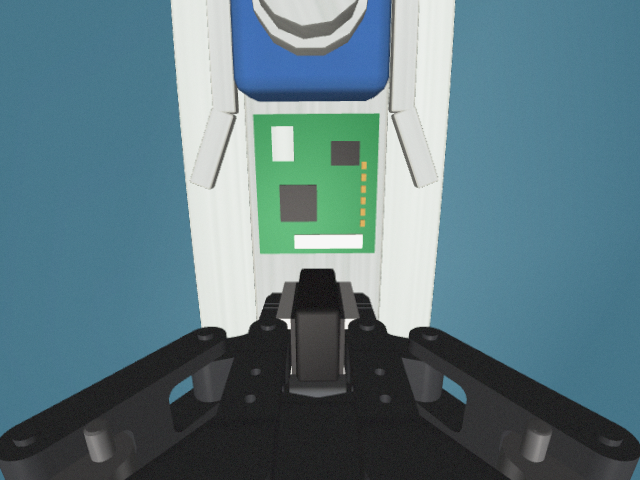

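View pics/s5.png

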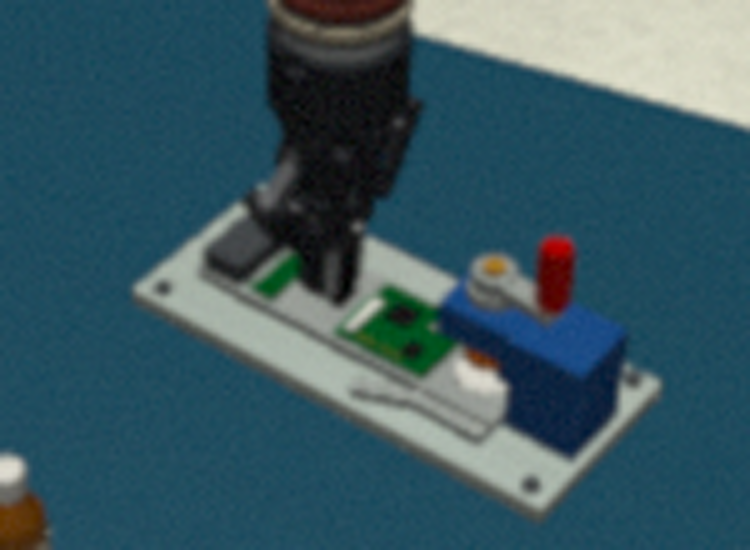

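Home: the nose is under the arm against the column, with the green board edge at the arm front and even guide gaps. I'll open the jaws now, without yet lifting.

>>> {"api": "move_arm", "payload": {"rows": [{"tx":0,"ty":0,"tz":0,"ax":0,"ay":0,"az":0,"jaw":100},{"tx":0,"ty":0,"tz":0,"ax":0,"ay":0,"az":0,"jaw":100},{"tx":0,"ty":0,"tz":0,"ax":0,"ay":0,"az":0,"jaw":100},{"tx":0,"ty":0,"tz":0,"ax":0,"ay":0,"az":0,"jaw":100}]}}

```text
time: 10.25
tool_pos: [0.5271, 0.0057, 0.032]
tool_rot: [0.004, 0.777, 0.629, -0.0]
contact_force: [0.0, -0.5, 0.1]
gripper_width: 0.606
```

Run:
```python
from h import *
need((.5240,.0059,.2),78.1)
f=grab("wrist","w10.png")
S=grab("scene","s6.png",(280,190,430,300),5)
```

```text
t 10.25 pos [0.5271 0.0057 0.032 ] yaw 78.02 F [ 0.  -0.5  0.1] w 0.606
  shift [-0.0014 -0.002  -0.1681] turn [ 0.39  0.33 -0.08]
```

View pics/w10.png

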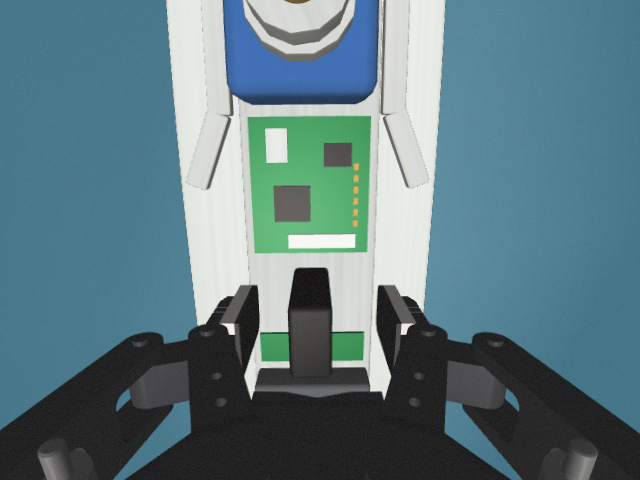

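View pics/s6.png

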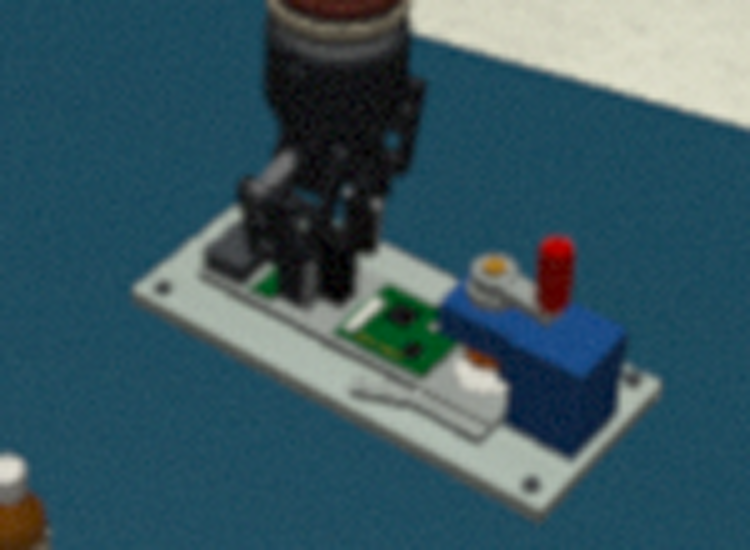

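Released; the pallet stayed home and flat. I'll lift clear.

>>> {"api": "move_arm", "payload": {"rows": [{"tx":0,"ty":-0.002,"tz":-0.02,"ax":0.4,"ay":0.3,"az":0,"jaw":100},{"tx":0,"ty":0,"tz":-0.04,"ax":0,"ay":0,"az":0,"jaw":100},{"tx":0,"ty":0,"tz":-0.05,"ax":0,"ay":0,"az":0,"jaw":100},{"tx":0,"ty":0,"tz":-0.05,"ax":0,"ay":0,"az":0,"jaw":100},{"tx":0,"ty":0,"tz":-0.04,"ax":0,"ay":0,"az":0,"jaw":100},{"tx":0,"ty":0,"tz":0,"ax":0,"ay":0,"az":0,"jaw":100},{"tx":0,"ty":0,"tz":0,"ax":0,"ay":0,"az":0,"jaw":100}]}}

```text
time: 11.05
tool_pos: [0.5233, 0.0071, 0.2375]
tool_rot: [-0.002, 0.777, 0.63, -0.002]
contact_force: [-0.0, 0.8, -1.3]
gripper_width: 0.609
```

Run:
```python
from h import *
need((.5240,.0059,.2),78.1)
f=grab("wrist","w11.png")
print(st()[0]["joint_pos"].round(3))
```

```text
t 11.05 pos [0.5233 0.0071 0.2375] yaw 78.06 F [-0.   0.8 -1.3] w 0.609
  shift [-0.001   0.0011  0.0375] turn [-0.32  0.01 -0.04]
[-0.129 -0.193  1.835  0.     1.504  0.08 ]
```

View pics/w11.png

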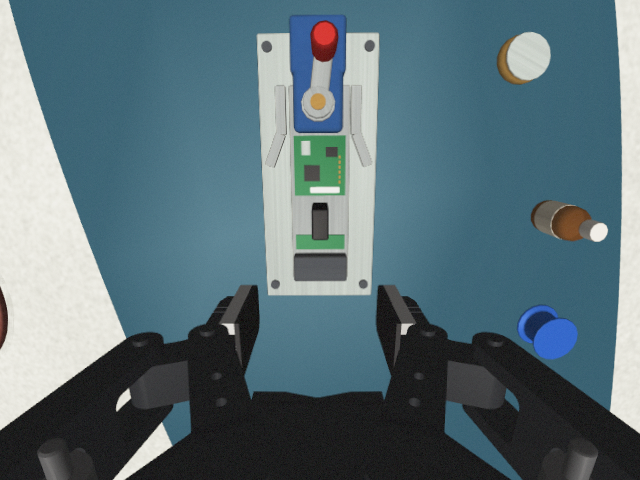

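The overhead view shows the whole clamp: knob top at about (324,33), hub at (317,101), pallet home between the guides. I'll measure the knob.

Run:
```python
from h import *
f=manip.grab_frame("wrist")
A=np.array([.5459,.1084]);a=np.radians(78.1);X=np.array([np.cos(a),np.sin(a)]);Y=np.array([-X[1],X[0]])
hsv=cv2.cvtColor(f["color"],cv2.COLOR_RGB2HSV)
im=f["color"][0:160,260:400,::-1]; cv2.imwrite("pics/w11c.png",cv2.resize(im,None,fx=3.6,fy=3.6,interpolation=cv2.INTER_CUBIC))
def L(n,w): 
    d=w[:2]-A; print(n,w.round(4),"cl",(d@X).round(4),(d@Y).round(4),"r",np.linalg.norm(d).round(4),"ang",np.degrees(np.arctan2(d[1],d[0])).round(1))
for z in (.125,.1325): L("knobtop z%.3f"%z,onz(f,(324,33),z))
for z in (.095,.1,.105): L("hub",onz(f,(317.3,101.5),z))
for p in [(257.5,34),(379.5,33),(371,295),(269,296)]: L("deck",onz(f,p,.012))
for p in [(320,214)]: pass
S=manip.grab_frame("scene")
L("S knob .1325",onz(S,(280+557/5.,190+246/5.),.1325))
L("S hub",onz(S,(280+494/5.,190+267/5.),.1))
```

```text
knobtop z0.125 [0.5581 0.1452 0.125 ] cl 0.0386 -0.0044 r 0.0388 ang 71.6
knobtop z0.133 [0.5576 0.1431 0.1325] cl 0.0363 -0.0043 r 0.0366 ang 71.4
hub [0.5453 0.1067 0.095 ] cl -0.0018 0.0003 r 0.0018 ang -110.5
hub [0.5451 0.1061 0.1   ] cl -0.0024 0.0003 r 0.0025 ang -107.8
hub [0.545  0.1054 0.105 ] cl -0.0031 0.0002 r 0.0031 ang -106.2
deck [0.5032 0.1908 0.012 ] cl 0.0718 0.0588 r 0.0928 ang 117.4
deck [0.6193 0.1671 0.012 ] cl 0.0726 -0.0597 r 0.094 ang 38.7
deck [ 0.5644 -0.1009  0.012 ] cl -0.201 -0.0613 r 0.2101 ang -84.9
deck [ 0.4488 -0.078   0.012 ] cl -0.2024 0.0566 r 0.2102 ang -117.5
S knob .1325 [0.5573 0.1449 0.1325] cl 0.038 -0.0036 r 0.0382 ang 72.7
S hub [0.5506 0.1107 0.1   ] cl 0.0032 -0.0041 r 0.0052 ang 25.9
```

View pics/w11c.png

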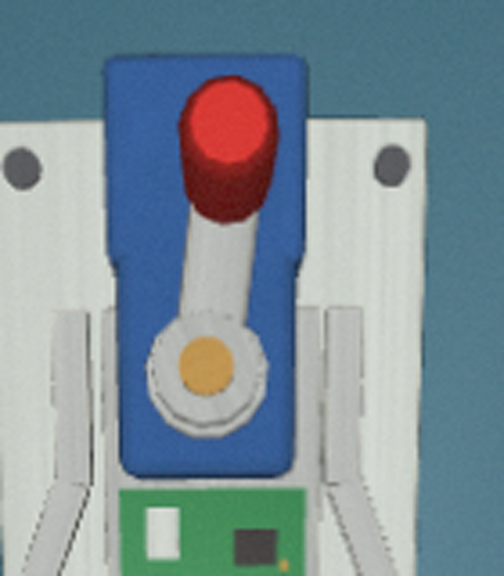

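The screw axis comes out near (0.5456, 0.1075) and the knob at (0.5577, 0.1438). That is a radius of 38.3 mm against the stated 38, at world angle 71.6°. I'll move above the knob with the gripper yaw at about 112°, so the fingers stay clear of the hub on the way round.

Run:
```python
from h import *
need((.5577,.1438,.19),78)
```

```text
t 11.2 pos [0.5226 0.0072 0.2355] yaw 78.05 F [ 0.1 -0.1 -1.3] w 0.609
  shift [0.141  0.0065 0.0454] turn [-0.51  0.03  0.05]
```

>>> {"api": "move_arm", "payload": {"rows": [{"tx":0.03,"ty":0.0015,"tz":0,"ax":-0.5,"ay":0,"az":0,"jaw":100},{"tx":0.04,"ty":0.0015,"tz":0,"ax":0,"ay":0,"az":0,"jaw":100},{"tx":0.04,"ty":0.0015,"tz":0,"ax":0,"ay":0,"az":0,"jaw":100},{"tx":0.03,"ty":0.0015,"tz":0,"ax":0,"ay":0,"az":0,"jaw":100},{"tx":0,"ty":0,"tz":0.01,"ax":0,"ay":0,"az":-8,"jaw":100},{"tx":0,"ty":0,"tz":0.01,"ax":0,"ay":0,"az":-8,"jaw":100},{"tx":0,"ty":0,"tz":0.01,"ax":0,"ay":0,"az":-8,"jaw":100},{"tx":0,"ty":0,"tz":0.01,"ax":0,"ay":0,"az":-8,"jaw":100},{"tx":0,"ty":0,"tz":0,"ax":0,"ay":0,"az":0,"jaw":100},{"tx":0,"ty":0,"tz":0,"ax":0,"ay":0,"az":0,"jaw":100}]}}

```text
time: 12.2
tool_pos: [0.5479, 0.1475, 0.1706]
tool_rot: [-0.014, 0.566, 0.824, -0.012]
contact_force: [0.5, 0.0, -0.6]
gripper_width: 0.606
```

Run:
```python
from h import *
need((.5577,.1438,.155),112)
f=grab("wrist","w12.png")
```

```text
t 12.2 pos [0.5479 0.1475 0.1706] yaw 111.04 F [ 0.5  0.  -0.6] w 0.606
  shift [-0.0072  0.0084  0.0152] turn [-2.04 -0.54 -0.95]
```

View pics/w12.png

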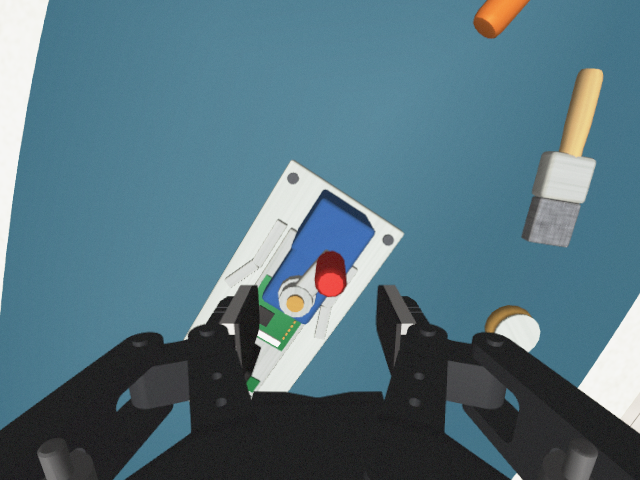

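The knob (330,285) is between the jaws (fingers at 245 and 388). I'll correct, then descend.

>>> {"api": "move_arm", "payload": {"rows": [{"tx":-0.007,"ty":0.0084,"tz":0.01,"ax":-2,"ay":-0.5,"az":-1,"jaw":100},{"tx":0,"ty":0,"tz":0,"ax":0,"ay":0,"az":0,"jaw":100}]}}

```text
time: 12.45
tool_pos: [0.5579, 0.1438, 0.16]
tool_rot: [-0.0, 0.56, 0.828, 0.0]
contact_force: [-0.4, 0.2, 1.0]
gripper_width: 0.61
```

Run:
```python
from h import *
f=grab("wrist","w13.png")
need((.5577,.1438,.100),112)
for z in (.1325,): 
  for p in [(330,290)]: print(onz(f,p,z))
```

```text
t 12.5 pos [0.5585 0.1441 0.1613] yaw 111.88 F [-0.2 -0.   1.2] w 0.61
  shift [-0.     -0.0009  0.0613] turn [ 0.07 -0.03 -0.12]
[0.56768845 0.1403259  0.1325    ]
```

View pics/w13.png

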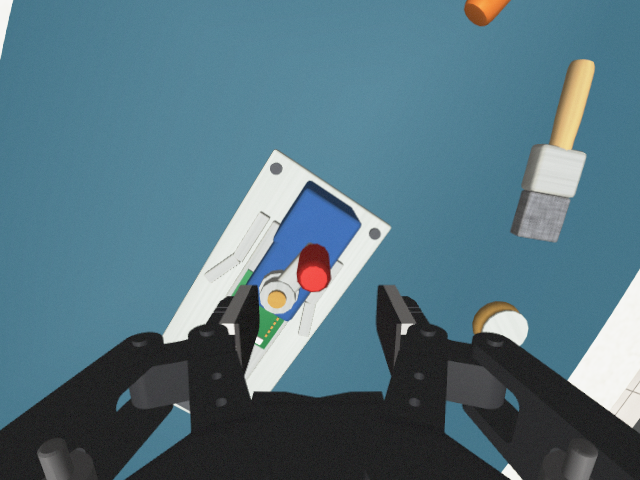

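The knob top (314,276) is centred between the jaws.

Run:
```python
from h import *
f=manip.grab_frame("wrist")
print(onz(f,(314,276),.1325))
need((.5577,.1438,.100),112)
```

```text
[0.55760552 0.14437235 0.1325    ]
 t 12.55 pos [0.5588 0.1443 0.1619] yaw 111.9 F [-0.6 -0.4 -1.1] w 0.606
  shift [-0.     -0.0013  0.0619] turn [ 0.12 -0.02 -0.1 ]
```

>>> {"api": "move_arm", "payload": {"rows": [{"tx":0,"ty":-0.0005,"tz":0.02,"ax":0,"ay":0,"az":0,"jaw":100},{"tx":0,"ty":0,"tz":0.02,"ax":0,"ay":0,"az":0,"jaw":100},{"tx":0,"ty":0,"tz":0.01,"ax":0,"ay":0,"az":0,"jaw":100},{"tx":0,"ty":0,"tz":0,"ax":0,"ay":0,"az":0,"jaw":100}]}}

```text
time: 12.95
tool_pos: [0.561, 0.1449, 0.1157]
tool_rot: [0.003, 0.561, 0.828, 0.003]
contact_force: [-0.2, -0.8, -0.5]
gripper_width: 0.609
```

Run:
```python
from h import *
f=grab("wrist","w14.png")
need((.5577,.1438,.100),112)
```

```text
t 13.0 pos [0.5615 0.145  0.1166] yaw 111.71 F [ 0.7 -0.5  0.2] w 0.609
  shift [ 0.0003 -0.0041  0.0166] turn [ 0.54  0.07 -0.29]
```

View pics/w14.png

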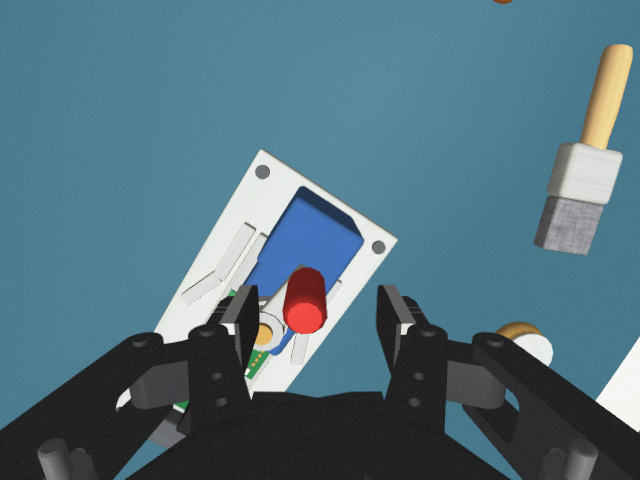

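>>> {"api": "move_arm", "payload": {"rows": [{"tx":0,"ty":-0.004,"tz":0.01,"ax":0.5,"ay":0,"az":-0.3,"jaw":100},{"tx":0,"ty":0,"tz":0.006,"ax":0,"ay":0,"az":0,"jaw":100}]}}

```text
time: 13.2
tool_pos: [0.5595, 0.1438, 0.1028]
tool_rot: [0.002, 0.559, 0.829, 0.001]
contact_force: [0.4, -0.3, -0.2]
gripper_width: 0.61
```

Run:
```python
from h import *
need((.5577,.1438,.100),112)
```

```text
t 13.2 pos [0.5595 0.1438 0.1028] yaw 112.02 F [ 0.4 -0.3 -0.2] w 0.61
  shift [ 0.0007 -0.0017  0.0028] turn [0.28 0.14 0.02]
```

>>> {"api": "move_arm", "payload": {"rows": [{"tx":0.0007,"ty":-0.0017,"tz":0.002,"ax":0.3,"ay":0.1,"az":0,"jaw":100},{"tx":0,"ty":0,"tz":0,"ax":0,"ay":0,"az":0,"jaw":255},{"tx":0,"ty":0,"tz":0,"ax":0,"ay":0,"az":0,"jaw":255},{"tx":0,"ty":0,"tz":0,"ax":0,"ay":0,"az":0,"jaw":255},{"tx":0,"ty":0,"tz":0,"ax":0,"ay":0,"az":0,"jaw":255},{"tx":0,"ty":0,"tz":0,"ax":0,"ay":0,"az":0,"jaw":255}]}}

```text
time: 13.8
tool_pos: [0.5565, 0.1431, 0.1008]
tool_rot: [-0.001, 0.559, 0.829, -0.002]
contact_force: [-1.5, -0.5, -1.0]
gripper_width: 0.202
```

Run:
```python
from h import *
f=grab("wrist","w15.png")
need((.5577,.1438,.100),112)
```

```text
t 13.85 pos [0.5564 0.1431 0.1008] yaw 112.01 F [-0.8 -0.7 -0.2] w 0.201
  shift [0.0002 0.0014 0.0008] turn [-0.26  0.05  0.01]
```

View pics/w15.png

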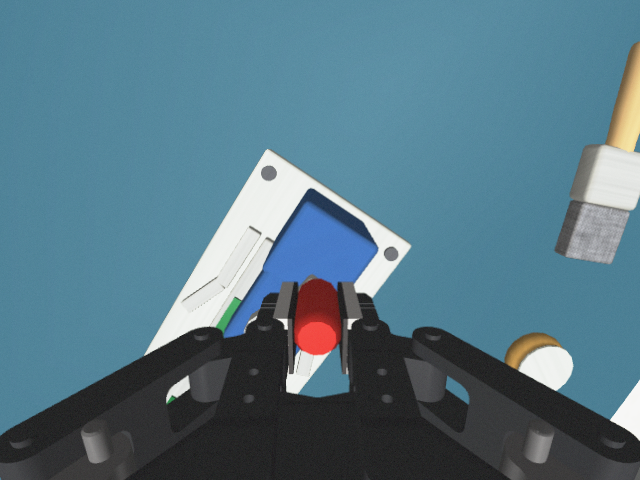

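The knob is held (opening 0.201, knob centred at (317,320)). I'll write a planner that gives rows along the circle.

```bash
cat >> h.py <<'E'
A=np.array([.5456,.1075])
def crank(step,n,follow=.65,eff=1.0,z=.1005,A=A,r=.038):
    s,p,R=st(); d=p[:2]-A; th=np.arctan2(d[1],d[0]); F=np.array(s["contact_force"])
    cw=np.array([np.sin(th),-np.cos(th)]); er=d/np.linalg.norm(d)
    print("t %.2f ang %.1f deg r %.1fmm z %.4f yaw %.1f  Ftan(resist) %.1f Frad %.1f Fz %.1f w %.3f"%(s["time"],np.degrees(th),1e3*np.linalg.norm(d),p[2],np.degrees(np.arctan2(R[1,0],R[0,0])),-F[:2]@cw,F[:2]@er,F[2],s["gripper_width"]), "j6",s["joint_pos"][5].round(2))
    yaw=np.degrees(np.arctan2(R[1,0],R[0,0])); c,q=np.cos(np.radians(yaw)),np.sin(np.radians(yaw))
    rv=np.degrees(Ro.from_matrix(R.T@np.array([[c,q,0],[q,-c,0],[0,0,-1.]])).as_rotvec())
    print(" level ax %.2f ay %.2f"%(rv[0],rv[1]))
    pos=d.copy()
    for k in range(n):
        tgt=r*np.array([np.cos(th-step),np.sin(th-step)]); w=np.r_[tgt-pos,(z-p[2]) if k==0 else 0]
        # yaw used at row k
        y=np.radians(yaw-k*eff*follow*np.degrees(step)); T=np.array([[np.cos(y),np.sin(y),0],[np.sin(y),-np.cos(y),0],[0,0,-1]])
        print(" row",(T.T@w).round(4),"az",round(follow*np.degrees(step),2))
        th-=step*eff; pos=r*np.array([np.cos(th),np.sin(th)])
E
python3 - <<'E'
from h import *
crank(.1,3)
E
```

```text
t 13.85 ang 73.1 deg r 37.2mm z 0.1008 yaw 112.0  Ftan(resist) 0.6 Frad -0.9 Fz -0.2 w 0.201 j6 -0.26
 level ax -0.26 ay 0.05
 row [-0.0019  0.0033  0.0003] az 3.72
 row [-0.0026  0.0027  0.    ] az 3.72
 row [-0.0027  0.0026  0.    ] az 3.72
```

>>> {"api": "move_arm", "payload": {"rows": [{"tx":-0.0025,"ty":0.003,"tz":0,"ax":-0.3,"ay":0,"az":3.7,"jaw":255},{"tx":-0.0026,"ty":0.0027,"tz":0,"ax":0,"ay":0,"az":3.7,"jaw":255},{"tx":-0.0027,"ty":0.0026,"tz":0,"ax":0,"ay":0,"az":3.7,"jaw":255}]}}

```text
time: 14.15
tool_pos: [0.5614, 0.141, 0.1007]
tool_rot: [-0.007, 0.639, 0.769, -0.003]
contact_force: [-6.0, 3.6, 4.3]
gripper_width: 0.205
```

Run:
```python
from h import *
crank(.1,3)
```

```text
t 14.15 ang 64.7 deg r 37.0mm z 0.1007 yaw 100.5  Ftan(resist) 7.0 Frad 0.7 Fz 4.3 w 0.205 j6 -0.07
 level ax -0.74 ay -0.39
 row [-0.0016  0.0035  0.0002] az 3.72
 row [-0.0025  0.0029  0.    ] az 3.72
 row [-0.0026  0.0028  0.    ] az 3.72
```

>>> {"api": "move_arm", "payload": {"rows": [{"tx":-0.003,"ty":0.005,"tz":0,"ax":-0.7,"ay":-0.4,"az":4,"jaw":255},{"tx":-0.0034,"ty":0.0046,"tz":0,"ax":0,"ay":0,"az":4,"jaw":255},{"tx":-0.0037,"ty":0.0043,"tz":0,"ax":0,"ay":0,"az":4,"jaw":255},{"tx":-0.0039,"ty":0.0041,"tz":0,"ax":0,"ay":0,"az":4,"jaw":255}]}}

```text
time: 14.55
tool_pos: [0.5726, 0.1323, 0.1006]
tool_rot: [-0.009, 0.743, 0.669, -0.007]
contact_force: [-7.3, 4.0, 3.5]
gripper_width: 0.205
```

Run:
```python
from h import *
crank(.15,4,eff=.75)
```

```text
t 14.55 ang 42.6 deg r 36.7mm z 0.1006 yaw 84.0  Ftan(resist) 7.9 Frad -2.7 Fz 3.5 w 0.205 j6 0.2
 level ax -1.31 ay -0.16
 row [-0.0031  0.0049  0.0001] az 5.59
 row [-0.0042  0.0038  0.    ] az 5.59
 row [-0.0044  0.0036  0.    ] az 5.59
 row [-0.0045  0.0035  0.    ] az 5.59
```

```bash
sed -i 's/^A=np.array.*/A=np.array([.5448,.1067])/' h.py
python3 - <<'E'
from h import *
crank(.15,5,eff=.68)
E
```

```text
t 14.55 ang 42.7 deg r 37.8mm z 0.1006 yaw 84.0  Ftan(resist) 7.9 Frad -2.7 Fz 3.5 w 0.205 j6 0.2
 level ax -1.31 ay -0.16
 row [-0.0039  0.0041  0.0001] az 5.59
 row [-0.0042  0.0038  0.    ] az 5.59
 row [-0.0043  0.0037  0.    ] az 5.59
 row [-0.0045  0.0035  0.    ] az 5.59
 row [-0.0046  0.0034  0.    ] az 5.59
```

>>> {"api": "move_arm", "payload": {"rows": [{"tx":-0.004,"ty":0.004,"tz":0,"ax":-1.3,"ay":-0.2,"az":4,"jaw":255},{"tx":-0.0042,"ty":0.0038,"tz":0,"ax":-0.3,"ay":0,"az":4,"jaw":255},{"tx":-0.0043,"ty":0.0037,"tz":0,"ax":-0.3,"ay":0,"az":4,"jaw":255},{"tx":-0.0045,"ty":0.0035,"tz":0,"ax":-0.3,"ay":0,"az":4,"jaw":255},{"tx":-0.0046,"ty":0.0034,"tz":0,"ax":-0.3,"ay":0,"az":4,"jaw":255}]}}

```text
time: 15.05
tool_pos: [0.5803, 0.1178, 0.1009]
tool_rot: [-0.004, 0.852, 0.524, 0.007]
contact_force: [-0.6, 8.6, 0.5]
gripper_width: 0.205
```

Run:
```python
from h import *
crank(.15,6,eff=.68)
```

```text
t 15.05 ang 17.4 deg r 37.2mm z 0.1009 yaw 63.2  Ftan(resist) 8.4 Frad 2.0 Fz 0.5 w 0.205 j6 0.53
 level ax 0.04 ay -0.95
 row [-0.0038  0.0042  0.0004] az 5.59
 row [-0.0045  0.0035  0.    ] az 5.59
 row [-0.0046  0.0033  0.    ] az 5.59
 row [-0.0047  0.0032  0.    ] az 5.59
 row [-0.0048  0.003   0.    ] az 5.59
 row [-0.0049  0.0028  0.    ] az 5.59
```

>>> {"api": "move_arm", "payload": {"rows": [{"tx":-0.004,"ty":0.0042,"tz":0,"ax":0,"ay":-1,"az":4,"jaw":255},{"tx":-0.0045,"ty":0.0035,"tz":0,"ax":-0.1,"ay":-0.2,"az":4,"jaw":255},{"tx":-0.0046,"ty":0.0033,"tz":0,"ax":-0.1,"ay":-0.2,"az":4,"jaw":255},{"tx":-0.0047,"ty":0.0032,"tz":0,"ax":-0.1,"ay":-0.2,"az":4,"jaw":255},{"tx":-0.0048,"ty":0.003,"tz":0,"ax":-0.1,"ay":-0.2,"az":4,"jaw":255}]}}

```text
time: 15.55
tool_pos: [0.5815, 0.1024, 0.1009]
tool_rot: [-0.005, 0.932, 0.362, 0.001]
contact_force: [3.6, 7.5, -2.7]
gripper_width: 0.206
```

Run:
```python
from h import *
crank(.15,5,eff=.68)
grab("scene","s7.png",(330,200,430,300),5)
```

```text
t 15.55 ang -6.7 deg r 37.0mm z 0.1009 yaw 42.4  Ftan(resist) 7.9 Frad 2.7 Fz -2.7 w 0.206 j6 0.87
 level ax -0.47 ay -0.32
 row [-0.0039  0.0042  0.0004] az 5.59
 row [-0.0047  0.0032  0.    ] az 5.59
 row [-0.0048  0.0031  0.    ] az 5.59
 row [-0.0049  0.0029  0.    ] az 5.59
 row [-0.005   0.0027  0.    ] az 5.59
```

View pics/s7.png

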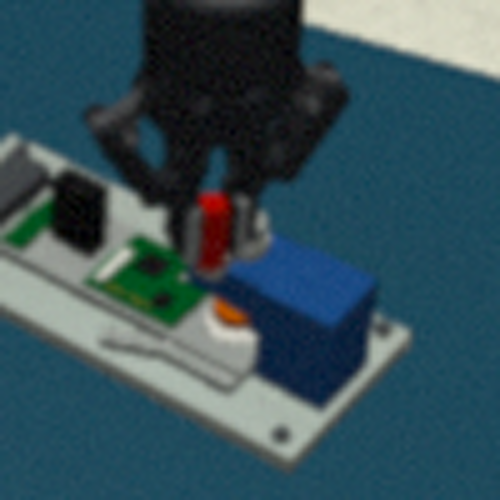

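The knob has gone about 1.4 rad. The orange pad at (230,312) is lower, still just above the white disc.

>>> {"api": "move_arm", "payload": {"rows": [{"tx":-0.004,"ty":0.0042,"tz":0,"ax":-0.5,"ay":-0.4,"az":5.5,"jaw":255},{"tx":-0.0047,"ty":0.0032,"tz":0,"ax":-0.1,"ay":-0.1,"az":5.5,"jaw":255},{"tx":-0.0048,"ty":0.0031,"tz":0,"ax":-0.1,"ay":-0.1,"az":5.5,"jaw":255},{"tx":-0.0049,"ty":0.0029,"tz":0,"ax":-0.1,"ay":-0.1,"az":5.5,"jaw":255}]}}

```text
time: 16.0
tool_pos: [0.5776, 0.0898, 0.101]
tool_rot: [-0.004, 0.986, 0.169, 0.005]
contact_force: [6.6, 5.3, -6.6]
gripper_width: 0.204
```

Run:
```python
from h import *
crank(.12,3,eff=.68,follow=.8)
```

```text
t 16.00 ang -27.2 deg r 36.9mm z 0.1010 yaw 19.5  Ftan(resist) 7.7 Frad 3.4 Fz -6.6 w 0.204 j6 1.25
 level ax -0.34 ay -0.69
 row [-0.0027  0.0037  0.0005] az 5.5
 row [-0.0035  0.0029  0.    ] az 5.5
 row [-0.0036  0.0028  0.    ] az 5.5
```

>>> {"api": "move_arm", "payload": {"rows": [{"tx":-0.0028,"ty":0.0037,"tz":0.0005,"ax":-0.4,"ay":-0.7,"az":5,"jaw":255},{"tx":-0.0035,"ty":0.0029,"tz":0,"ax":-0.1,"ay":-0.1,"az":5,"jaw":255},{"tx":-0.0036,"ty":0.0028,"tz":0,"ax":-0.1,"ay":-0.1,"az":5,"jaw":255}]}}

```text
time: 16.3
tool_pos: [0.5741, 0.0843, 0.101]
tool_rot: [-0.004, 0.999, 0.033, 0.004]
contact_force: [8.3, 5.3, -6.9]
gripper_width: 0.206
```

Run:
```python
from h import *
crank(.12,3,eff=.65,follow=.6)
```

```text
t 16.30 ang -37.4 deg r 36.9mm z 0.1010 yaw 3.8  Ftan(resist) 9.2 Frad 3.4 Fz -6.9 w 0.206 j6 1.51
 level ax -0.43 ay -0.52
 row [-0.0024  0.004   0.0005] az 4.13
 row [-0.0033  0.0031  0.    ] az 4.13
 row [-0.0034  0.003   0.    ] az 4.13
```

Run:
```python
from h import *
from scipy.optimize import least_squares
P=np.array([(.5564,.1431),(.5614,.141),(.5726,.1323),(.5803,.1178),(.5815,.1024),(.5776,.0898),(.5741,.0843)])
r=least_squares(lambda q:np.linalg.norm(P-q,axis=1)-.038,[.545,.107]);print(r.x,(r.fun*1e3).round(2))
r=least_squares(lambda q:np.linalg.norm(P-q[:2],axis=1)-q[2],[.545,.107,.038]);print(r.x,(r.fun*1e3).round(2))
crank(.11,3,eff=.65,follow=.6,A=np.array([.5438,.1068]))
```

```text
[0.54384378 0.10729321] [-0.06  0.    0.11 -0.06 -0.03  0.02  0.  ]
[0.54387881 0.10730401 0.03797051] [-0.05  0.01  0.1  -0.07 -0.03  0.02  0.01]
t 16.30 ang -36.6 deg r 37.7mm z 0.1010 yaw 3.8  Ftan(resist) 9.2 Frad 3.5 Fz -6.9 w 0.206 j6 1.51
 level ax -0.43 ay -0.52
 row [-0.0027  0.0032  0.0005] az 3.78
 row [-0.003   0.0029  0.    ] az 3.78
 row [-0.003   0.0029  0.    ] az 3.78
```

The circle fit is excellent: radius 37.97 mm, residuals up to 0.1 mm, axis (0.54385, 0.1073). I'll use that.

```bash
sed -i 's/^A=np.array.*/A=np.array([.54385,.1073])/' h.py; sed -i 's/A=A,r=.038/A=A,r=.03797/' h.py
python3 - <<'E'
from h import *
crank(.11,3,eff=.65,follow=.6)
E
```

```text
t 16.30 ang -37.2 deg r 38.0mm z 0.1010 yaw 3.8  Ftan(resist) 9.2 Frad 3.4 Fz -6.9 w 0.206 j6 1.51
 level ax -0.43 ay -0.52
 row [-0.0029  0.003   0.0005] az 3.78
 row [-0.003   0.0029  0.    ] az 3.78
 row [-0.0031  0.0028  0.    ] az 3.78
```

>>> {"api": "move_arm", "payload": {"rows": [{"tx":-0.0029,"ty":0.003,"tz":0.0005,"ax":-0.4,"ay":-0.6,"az":3.8,"jaw":255},{"tx":-0.003,"ty":0.0029,"tz":0,"ax":-0.1,"ay":-0.1,"az":3.8,"jaw":255},{"tx":-0.0031,"ty":0.0028,"tz":0,"ax":-0.1,"ay":-0.1,"az":3.8,"jaw":255}]}}

```text
time: 16.6
tool_pos: [0.5704, 0.0801, 0.101]
tool_rot: [-0.004, 0.998, -0.07, 0.005]
contact_force: [6.9, 4.7, -6.4]
gripper_width: 0.206
```

Run:
```python
from h import *
crank(.11,3,eff=.65,follow=.6)
```

```text
t 16.60 ang -45.6 deg r 38.0mm z 0.1010 yaw -8.1  Ftan(resist) 8.2 Frad 1.5 Fz -6.4 w 0.206 j6 1.72
 level ax -0.49 ay -0.54
 row [-0.0027  0.0032  0.0005] az 3.78
 row [-0.0028  0.0031  0.    ] az 3.78
 row [-0.0029  0.003   0.    ] az 3.78
```

>>> {"api": "move_arm", "payload": {"rows": [{"tx":-0.0027,"ty":0.0032,"tz":0.0005,"ax":-0.4,"ay":-0.5,"az":3.8,"jaw":255},{"tx":-0.0028,"ty":0.0031,"tz":0,"ax":-0.1,"ay":-0.1,"az":3.8,"jaw":255},{"tx":-0.0029,"ty":0.003,"tz":0,"ax":-0.1,"ay":-0.1,"az":3.8,"jaw":255}]}}

```text
time: 16.9
tool_pos: [0.566, 0.0764, 0.101]
tool_rot: [-0.005, 0.985, -0.173, 0.006]
contact_force: [7.7, 2.4, -6.4]
gripper_width: 0.202
```

Run:
```python
from h import *
crank(.11,3,eff=.65,follow=.6)
```

```text
t 16.90 ang -54.3 deg r 38.1mm z 0.1010 yaw -19.9  Ftan(resist) 7.7 Frad 2.5 Fz -6.4 w 0.202 j6 1.92
 level ax -0.64 ay -0.58
 row [-0.0026  0.0033  0.0005] az 3.78
 row [-0.0026  0.0032  0.    ] az 3.78
 row [-0.0027  0.0032  0.    ] az 3.78
```

>>> {"api": "move_arm", "payload": {"rows": [{"tx":-0.0026,"ty":0.0033,"tz":0.0005,"ax":-0.5,"ay":-0.5,"az":2.5,"jaw":255},{"tx":-0.0026,"ty":0.0032,"tz":0,"ax":-0.1,"ay":-0.1,"az":2.5,"jaw":255},{"tx":-0.0027,"ty":0.0032,"tz":0,"ax":-0.1,"ay":-0.1,"az":2.5,"jaw":255}]}}

```text
time: 17.2
tool_pos: [0.5609, 0.0733, 0.101]
tool_rot: [-0.005, 0.971, -0.24, 0.006]
contact_force: [8.2, 3.9, -6.5]
gripper_width: 0.206
```

Run:
```python
from h import *
crank(.11,3,eff=.65,follow=.4)
grab("scene","s8.png",(330,220,430,300),6)
```

```text
t 17.20 ang -63.3 deg r 38.1mm z 0.1010 yaw -27.8  Ftan(resist) 9.1 Frad 0.2 Fz -6.5 w 0.206 j6 2.05
 level ax -0.72 ay -0.57
 row [-0.0027  0.0032  0.0005] az 2.52
 row [-0.0027  0.0031  0.    ] az 2.52
 row [-0.0029  0.003   0.    ] az 2.52
```

View pics/s8.png

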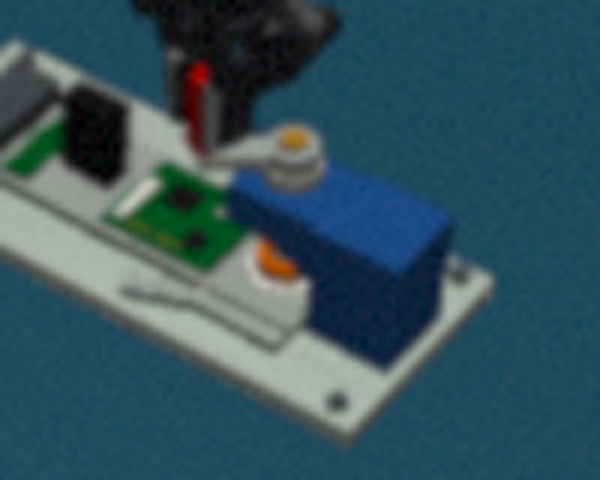

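The pad (280,262) is almost on the white disc, so I'll take smaller batches.

>>> {"api": "move_arm", "payload": {"rows": [{"tx":-0.0027,"ty":0.0032,"tz":0.0005,"ax":-0.6,"ay":-0.5,"az":2.5,"jaw":255},{"tx":-0.0027,"ty":0.0031,"tz":0,"ax":-0.1,"ay":-0.1,"az":2.5,"jaw":255}]}}

```text
time: 17.45
tool_pos: [0.5572, 0.0716, 0.1011]
tool_rot: [-0.004, 0.959, -0.285, 0.005]
contact_force: [8.1, 3.3, -7.4]
gripper_width: 0.206
```

Run:
```python
from h import *
crank(.11,3,eff=.65,follow=.4)
```

```text
t 17.45 ang -69.4 deg r 38.1mm z 0.1011 yaw -33.1  Ftan(resist) 8.7 Frad -0.2 Fz -7.4 w 0.206 j6 2.14
 level ax -0.55 ay -0.44
 row [-0.0028  0.0031  0.0006] az 2.52
 row [-0.0028  0.0031  0.    ] az 2.52
 row [-0.0029  0.003   0.    ] az 2.52
```

>>> {"api": "move_arm", "payload": {"rows": [{"tx":-0.0028,"ty":0.0031,"tz":0.0005,"ax":-0.5,"ay":-0.4,"az":2.5,"jaw":255},{"tx":-0.0028,"ty":0.0031,"tz":0,"ax":-0.1,"ay":-0.1,"az":2.5,"jaw":255}]}}

```text
time: 17.65
tool_pos: [0.5537, 0.0705, 0.101]
tool_rot: [-0.003, 0.945, -0.328, 0.005]
contact_force: [8.2, 1.5, -8.8]
gripper_width: 0.203
```

Run:
```python
from h import *
crank(.11,3,eff=.65,follow=.4)
```

```text
t 17.65 ang -75.1 deg r 38.1mm z 0.1010 yaw -38.3  Ftan(resist) 8.3 Frad 0.7 Fz -8.8 w 0.203 j6 2.23
 level ax -0.51 ay -0.44
 row [-0.0028  0.0031  0.0005] az 2.52
 row [-0.0028  0.0031  0.    ] az 2.52
 row [-0.0029  0.003   0.    ] az 2.52
```

>>> {"api": "move_arm", "payload": {"rows": [{"tx":-0.0028,"ty":0.0031,"tz":0.0012,"ax":-0.5,"ay":-0.4,"az":2.5,"jaw":255},{"tx":-0.0028,"ty":0.0031,"tz":0.0006,"ax":-0.1,"ay":-0.1,"az":2.5,"jaw":255}]}}

```text
time: 17.85
tool_pos: [0.5509, 0.0698, 0.101]
tool_rot: [-0.003, 0.929, -0.371, 0.006]
contact_force: [8.5, 0.6, -6.9]
gripper_width: 0.205
```

Run:
```python
from h import *
crank(.11,3,eff=.65,follow=.4)
```

```text
t 17.85 ang -79.3 deg r 38.1mm z 0.1010 yaw -43.5  Ftan(resist) 8.5 Frad 1.0 Fz -6.9 w 0.205 j6 2.32
 level ax -0.58 ay -0.51
 row [-0.0027  0.0032  0.0005] az 2.52
 row [-0.0028  0.0031  0.    ] az 2.52
 row [-0.0029  0.003   0.    ] az 2.52
```

>>> {"api": "move_arm", "payload": {"rows": [{"tx":-0.0028,"ty":0.0033,"tz":0.001,"ax":-0.5,"ay":-0.5,"az":2.5,"jaw":255},{"tx":-0.0029,"ty":0.0032,"tz":0.0005,"ax":-0.1,"ay":-0.1,"az":2.5,"jaw":255}]}}

```text
time: 18.05
tool_pos: [0.5477, 0.0694, 0.101]
tool_rot: [-0.004, 0.911, -0.413, 0.006]
contact_force: [8.4, 0.2, -7.1]
gripper_width: 0.204
```

Run:
```python
from h import *
crank(.11,3,eff=.65,follow=.4)
grab("scene","s9.png",(350,230,410,280),10)
```

```text
t 18.05 ang -84.2 deg r 38.1mm z 0.1010 yaw -48.7  Ftan(resist) 8.4 Frad 0.6 Fz -7.1 w 0.204 j6 2.41
 level ax -0.65 ay -0.44
 row [-0.0027  0.0032  0.0005] az 2.52
 row [-0.0027  0.0031  0.    ] az 2.52
 row [-0.0029  0.003   0.    ] az 2.52
```

View pics/s9.png

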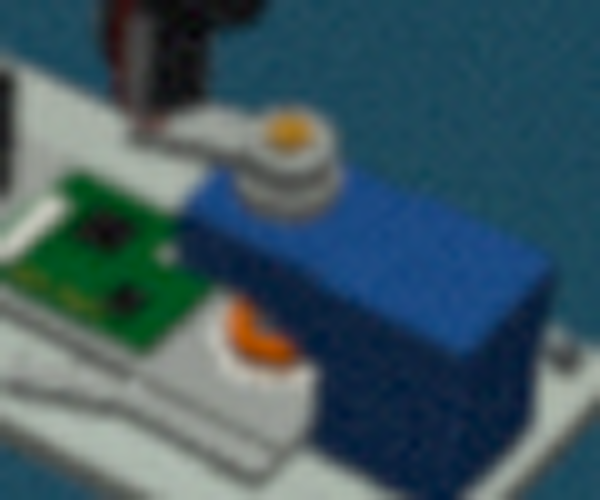

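The pad (265,335) now sits nearly centred on the disc, so contact is close.

>>> {"api": "move_arm", "payload": {"rows": [{"tx":-0.0028,"ty":0.0033,"tz":0.001,"ax":-0.5,"ay":-0.5,"az":2.5,"jaw":255},{"tx":-0.0028,"ty":0.0032,"tz":0.0005,"ax":-0.1,"ay":-0.1,"az":2.5,"jaw":255}]}}

```text
time: 18.3
tool_pos: [0.5441, 0.0692, 0.101]
tool_rot: [-0.004, 0.891, -0.454, 0.005]
contact_force: [8.8, -1.1, -6.4]
gripper_width: 0.2
```

Run:
```python
from h import *
crank(.11,3,eff=.65,follow=.4)
```

```text
t 18.30 ang -89.6 deg r 38.1mm z 0.1010 yaw -54.0  Ftan(resist) 8.8 Frad 1.1 Fz -6.4 w 0.200 j6 2.5
 level ax -0.70 ay -0.32
 row [-0.0027  0.0032  0.0005] az 2.52
 row [-0.0027  0.0031  0.    ] az 2.52
 row [-0.0029  0.003   0.    ] az 2.52
```

>>> {"api": "move_arm", "payload": {"rows": [{"tx":-0.0027,"ty":0.0032,"tz":0.001,"ax":-0.6,"ay":-0.4,"az":2,"jaw":255},{"tx":-0.0028,"ty":0.0031,"tz":0.0005,"ax":-0.1,"ay":-0.1,"az":2,"jaw":255}]}}

```text
time: 18.5
tool_pos: [0.5412, 0.0693, 0.1009]
tool_rot: [-0.004, 0.874, -0.486, 0.005]
contact_force: [9.1, -2.0, -6.6]
gripper_width: 0.205
```

Run:
```python
from h import *
crank(.11,3,eff=.65,follow=.4)
```

```text
t 18.50 ang -93.9 deg r 38.1mm z 0.1009 yaw -58.2  Ftan(resist) 9.2 Frad 1.3 Fz -6.6 w 0.205 j6 2.58
 level ax -0.67 ay -0.33
 row [-0.0027  0.0032  0.0004] az 2.52
 row [-0.0028  0.0031  0.    ] az 2.52
 row [-0.0029  0.003   0.    ] az 2.52
```

>>> {"api": "move_arm", "payload": {"rows": [{"tx":-0.0027,"ty":0.0032,"tz":0.001,"ax":-0.6,"ay":-0.3,"az":2,"jaw":255},{"tx":-0.0028,"ty":0.0031,"tz":0.0005,"ax":-0.1,"ay":-0.1,"az":2,"jaw":255}]}}

```text
time: 18.7
tool_pos: [0.5387, 0.0695, 0.101]
tool_rot: [-0.003, 0.855, -0.518, 0.007]
contact_force: [8.7, -2.9, -7.2]
gripper_width: 0.201
```

Run:
```python
from h import *
crank(.11,3,eff=.65,follow=.4)
```

```text
t 18.70 ang -97.8 deg r 38.1mm z 0.1010 yaw -62.4  Ftan(resist) 9.0 Frad 1.6 Fz -7.2 w 0.201 j6 2.65
 level ax -0.70 ay -0.46
 row [-0.0027  0.0032  0.0005] az 2.52
 row [-0.0027  0.0032  0.    ] az 2.52
 row [-0.0029  0.003   0.    ] az 2.52
```

>>> {"api": "move_arm", "payload": {"rows": [{"tx":-0.0028,"ty":0.0033,"tz":0.001,"ax":-0.6,"ay":-0.4,"az":2,"jaw":255},{"tx":-0.0028,"ty":0.0033,"tz":0.0005,"ax":-0.1,"ay":-0.1,"az":2,"jaw":255}]}}

```text
time: 18.9
tool_pos: [0.5361, 0.07, 0.101]
tool_rot: [-0.003, 0.836, -0.549, 0.007]
contact_force: [9.4, -1.6, -7.4]
gripper_width: 0.204
```

Run:
```python
from h import *
crank(.11,3,eff=.65,follow=.4)
```

```text
t 18.90 ang -101.7 deg r 38.1mm z 0.1010 yaw -66.6  Ftan(resist) 9.6 Frad -0.3 Fz -7.4 w 0.204 j6 2.73
 level ax -0.77 ay -0.48
 row [-0.0027  0.0032  0.0005] az 2.52
 row [-0.0027  0.0032  0.    ] az 2.52
 row [-0.0029  0.003   0.    ] az 2.52
```

>>> {"api": "move_arm", "payload": {"rows": [{"tx":-0.0028,"ty":0.0033,"tz":0.001,"ax":-0.6,"ay":-0.4,"az":1.5,"jaw":255},{"tx":-0.0028,"ty":0.0033,"tz":0.0005,"ax":-0.2,"ay":-0.1,"az":1.5,"jaw":255}]}}

```text
time: 19.1
tool_pos: [0.5337, 0.0706, 0.101]
tool_rot: [-0.003, 0.82, -0.572, 0.007]
contact_force: [9.5, -3.4, -7.3]
gripper_width: 0.205
```

Run:
```python
from h import *
crank(.11,3,eff=.65,follow=.3)
```

```text
t 19.10 ang -105.4 deg r 38.1mm z 0.1010 yaw -69.7  Ftan(resist) 10.1 Frad 0.8 Fz -7.3 w 0.205 j6 2.78
 level ax -0.76 ay -0.51
 row [-0.0027  0.0032  0.0005] az 1.89
 row [-0.0028  0.0031  0.    ] az 1.89
 row [-0.0029  0.003   0.    ] az 1.89
```

>>> {"api": "move_arm", "payload": {"rows": [{"tx":-0.0028,"ty":0.0033,"tz":0.001,"ax":-0.7,"ay":-0.5,"az":1.5,"jaw":255},{"tx":-0.0028,"ty":0.0033,"tz":0.0005,"ax":-0.2,"ay":-0.1,"az":1.5,"jaw":255}]}}

```text
time: 19.3
tool_pos: [0.5317, 0.0712, 0.101]
tool_rot: [-0.002, 0.804, -0.594, 0.007]
contact_force: [9.8, -3.5, -7.1]
gripper_width: 0.204
```

Run:
```python
from h import *
crank(.11,3,eff=.65,follow=.3)
grab("scene","s10.png",(350,230,410,280),10)
crank(.11,1,eff=.65,follow=.3)
```

```text
t 19.30 ang -108.6 deg r 38.1mm z 0.1010 yaw -72.9  Ftan(resist) 10.5 Frad 0.2 Fz -7.1 w 0.204 j6 2.84
 level ax -0.68 ay -0.46
 row [-0.0027  0.0032  0.0005] az 1.89
 row [-0.0028  0.0031  0.    ] az 1.89
 row [-0.0029  0.003   0.    ] az 1.89
t 19.35 ang -109.2 deg r 38.1mm z 0.1010 yaw -72.9  Ftan(resist) 9.3 Frad 1.3 Fz -5.7 w 0.201 j6 2.84
 level ax -0.65 ay -0.45
 row [-0.0028  0.0031  0.0005] az 1.89
```

View pics/s10.png

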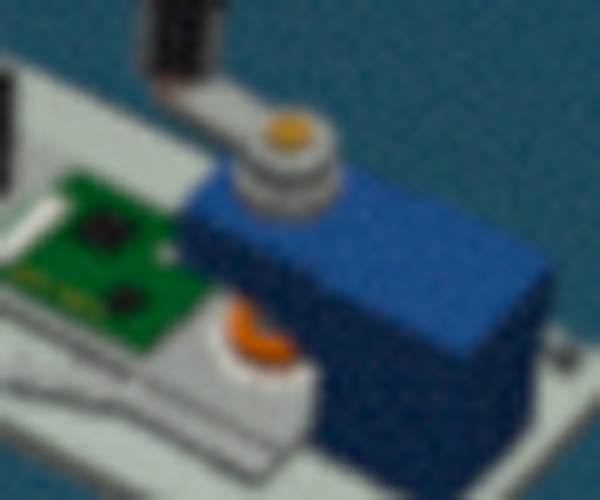

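Between the two pictures the crank turned 25° but the pad stayed put at (265,365), so it is on the disc and the play is being taken up. The knob force is rising, now 10.5 N. I'll go on with single small rows and read each one.

>>> {"api": "move_arm", "payload": {"rows": [{"tx":-0.0028,"ty":0.0032,"tz":0.0006,"ax":-0.5,"ay":-0.4,"az":1,"jaw":255}]}}

```text
time: 19.45
tool_pos: [0.5304, 0.0717, 0.101]
tool_rot: [-0.002, 0.799, -0.601, 0.005]
contact_force: [9.8, -5.1, -5.6]
gripper_width: 0.203
```

Run:
```python
from h import *
crank(.11,1,eff=.65,follow=.2)
```

```text
t 19.45 ang -110.7 deg r 38.1mm z 0.1010 yaw -74.0  Ftan(resist) 11.0 Frad 1.3 Fz -5.6 w 0.203 j6 2.86
 level ax -0.56 ay -0.33
 row [-0.0028  0.0031  0.0005] az 1.26
```

>>> {"api": "move_arm", "payload": {"rows": [{"tx":-0.0028,"ty":0.0032,"tz":0.0006,"ax":-0.5,"ay":-0.4,"az":1,"jaw":255}]}}

```text
time: 19.55
tool_pos: [0.5296, 0.072, 0.101]
tool_rot: [-0.002, 0.793, -0.609, 0.004]
contact_force: [9.6, -5.4, -6.7]
gripper_width: 0.205
```

Run:
```python
from h import *
crank(.11,1,eff=.65,follow=.2)
```

```text
t 19.55 ang -112.0 deg r 38.1mm z 0.1010 yaw -75.0  Ftan(resist) 11.0 Frad 1.4 Fz -6.7 w 0.205 j6 2.88
 level ax -0.46 ay -0.22
 row [-0.0028  0.0031  0.0005] az 1.26
```

>>> {"api": "move_arm", "payload": {"rows": [{"tx":-0.003,"ty":0.0032,"tz":0.0006,"ax":-0.4,"ay":-0.2,"az":1,"jaw":255}]}}

```text
time: 19.65
tool_pos: [0.5288, 0.0724, 0.101]
tool_rot: [-0.002, 0.788, -0.616, 0.005]
contact_force: [9.7, -5.8, -6.7]
gripper_width: 0.204
```

Run:
```python
from h import *
crank(.11,1,eff=.65,follow=.2)
```

```text
t 19.65 ang -113.4 deg r 38.0mm z 0.1010 yaw -76.1  Ftan(resist) 11.2 Frad 1.5 Fz -6.7 w 0.204 j6 2.9
 level ax -0.47 ay -0.32
 row [-0.0028  0.0031  0.0005] az 1.26
```

>>> {"api": "move_arm", "payload": {"rows": [{"tx":-0.003,"ty":0.0033,"tz":0.0006,"ax":-0.4,"ay":-0.2,"az":1,"jaw":255}]}}

```text
time: 19.75
tool_pos: [0.5278, 0.0727, 0.101]
tool_rot: [-0.001, 0.782, -0.623, 0.006]
contact_force: [9.8, -5.7, -6.9]
gripper_width: 0.198
```

Run:
```python
from h import *
crank(.11,1,eff=.65,follow=.2)
```

```text
t 19.75 ang -114.9 deg r 38.1mm z 0.1010 yaw -77.1  Ftan(resist) 11.3 Frad 1.0 Fz -6.9 w 0.198 j6 2.92
 level ax -0.48 ay -0.42
 row [-0.0028  0.0031  0.0005] az 1.26
```

Run:
```python
from h import *
grab("wrist","w16.png")
crank(.11,1,eff=.65,follow=.2)
print(manip.state()["ft_torque"])
```

```text
t 19.80 ang -115.1 deg r 38.1mm z 0.1010 yaw -77.1  Ftan(resist) 10.3 Frad 1.2 Fz -6.4 w 0.203 j6 2.92
 level ax -0.47 ay -0.42
 row [-0.0028  0.0031  0.0005] az 1.26
[-0.92643964 -1.353317    0.00799631]
```

View pics/w16.png

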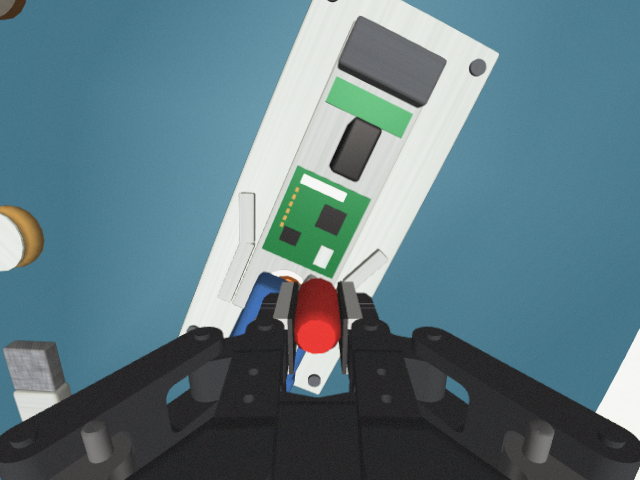

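The knob is still firmly centred in the grip at (317,320) and the pallet is home. Moving force is 11.3 N, so I'll continue step by step towards about 13 N.

>>> {"api": "move_arm", "payload": {"rows": [{"tx":-0.0031,"ty":0.0034,"tz":0.0006,"ax":-0.4,"ay":-0.4,"az":1,"jaw":255}]}}

```text
time: 19.9
tool_pos: [0.5267, 0.0733, 0.101]
tool_rot: [-0.002, 0.776, -0.631, 0.005]
contact_force: [9.3, -6.5, -7.3]
gripper_width: 0.201
```

Run:
```python
from h import *
crank(.12,1,eff=.65,follow=.2)
```

```text
t 19.90 ang -116.7 deg r 38.1mm z 0.1010 yaw -78.2  Ftan(resist) 11.2 Frad 1.6 Fz -7.3 w 0.201 j6 2.94
 level ax -0.49 ay -0.32
 row [-0.0031  0.0033  0.0005] az 1.38
```

>>> {"api": "move_arm", "payload": {"rows": [{"tx":-0.0031,"ty":0.0034,"tz":0.0006,"ax":-0.4,"ay":-0.4,"az":1,"jaw":255}]}}

```text
time: 20.0
tool_pos: [0.5258, 0.0738, 0.1009]
tool_rot: [-0.002, 0.77, -0.638, 0.004]
contact_force: [10.7, -5.9, -7.2]
gripper_width: 0.204
```

Run:
```python
from h import *
crank(.12,1,eff=.65,follow=.2)
```

```text
t 20.00 ang -118.3 deg r 38.1mm z 0.1009 yaw -79.2  Ftan(resist) 12.2 Frad 0.2 Fz -7.2 w 0.204 j6 2.95
 level ax -0.51 ay -0.23
 row [-0.0032  0.0033  0.0004] az 1.38
```

>>> {"api": "move_arm", "payload": {"rows": [{"tx":-0.0031,"ty":0.0033,"tz":0.0006,"ax":-0.4,"ay":-0.2,"az":0.5,"jaw":255}]}}

```text
time: 20.1
tool_pos: [0.5251, 0.0742, 0.101]
tool_rot: [-0.002, 0.767, -0.641, 0.005]
contact_force: [8.8, -7.2, -7.8]
gripper_width: 0.199
```

Run:
```python
from h import *
crank(.12,1,eff=.65,follow=.1)
```

```text
t 20.10 ang -119.5 deg r 38.1mm z 0.1010 yaw -79.8  Ftan(resist) 11.2 Frad 1.9 Fz -7.8 w 0.199 j6 2.97
 level ax -0.54 ay -0.34
 row [-0.0032  0.0033  0.0005] az 0.69
```

>>> {"api": "move_arm", "payload": {"rows": [{"tx":-0.0031,"ty":0.0033,"tz":0.0006,"ax":-0.4,"ay":-0.2,"az":0.5,"jaw":255}]}}

```text
time: 20.2
tool_pos: [0.5243, 0.0746, 0.101]
tool_rot: [-0.001, 0.764, -0.645, 0.006]
contact_force: [9.3, -7.4, -6.2]
gripper_width: 0.203
```

Run:
```python
from h import *
crank(.12,1,eff=.65,follow=.1)
```

```text
t 20.20 ang -120.8 deg r 38.1mm z 0.1010 yaw -80.3  Ftan(resist) 11.8 Frad 1.6 Fz -6.2 w 0.203 j6 2.98
 level ax -0.56 ay -0.46
 row [-0.0032  0.0032  0.0005] az 0.69
```

Readings average about 11.6 N with noise of around ±0.5 N, just inside snug. A little more is wanted, still one row at a time.

>>> {"api": "move_arm", "payload": {"rows": [{"tx":-0.0034,"ty":0.0034,"tz":0.0006,"ax":-0.5,"ay":-0.4,"az":0.3,"jaw":255}]}}

```text
time: 20.3
tool_pos: [0.5234, 0.0752, 0.101]
tool_rot: [-0.001, 0.762, -0.647, 0.005]
contact_force: [8.8, -7.6, -6.2]
gripper_width: 0.202
```

Run:
```python
from h import *
crank(.12,1,eff=.65,follow=.1)
```

```text
t 20.30 ang -122.5 deg r 38.1mm z 0.1010 yaw -80.6  Ftan(resist) 11.5 Frad 1.7 Fz -6.2 w 0.202 j6 2.99
 level ax -0.47 ay -0.40
 row [-0.0033  0.0031  0.0005] az 0.69
```

>>> {"api": "move_arm", "payload": {"rows": [{"tx":-0.0034,"ty":0.0033,"tz":0.0006,"ax":-0.5,"ay":-0.4,"az":0.3,"jaw":255}]}}

```text
time: 20.4
tool_pos: [0.5226, 0.0757, 0.101]
tool_rot: [-0.001, 0.761, -0.649, 0.005]
contact_force: [10.0, -7.3, -5.8]
gripper_width: 0.206
```

Run:
```python
from h import *
crank(.12,1,eff=.65,follow=.1)
```

```text
t 20.40 ang -123.9 deg r 38.1mm z 0.1010 yaw -81.0  Ftan(resist) 12.4 Frad 0.5 Fz -5.8 w 0.206 j6 2.99
 level ax -0.39 ay -0.35
 row [-0.0034  0.0031  0.0005] az 0.69
```

Run:
```python
from h import *
grab("scene","s11.png",(350,230,410,280),10)
crank(.12,1,eff=.65,follow=.1)
for fn,(x0,y0),k in [("s6.png",(280,190),5),("s7.png",(330,200),5),("s8.png",(330,220),6),("s9.png",(350,230),10),("s10.png",(350,230),10),("s11.png",(350,230),10)]:
    im=cv2.imread("pics/"+fn); h=cv2.cvtColor(im,cv2.COLOR_BGR2HSV); m=cv2.inRange(h,(5,150,90),(16,255,255))
    n,l,s,c=cv2.connectedComponentsWithStats(m)
    for i in range(1,n):
        if s[i,4]>4*k*k: 
            a=s[i]; print(fn,"x",x0+a[0]/k,x0+(a[0]+a[2])/k,"y",y0+a[1]/k,"bottom",y0+(a[1]+a[3])/k,"area",a[4]/k/k)
```

```text
t 20.45 ang -124.1 deg r 38.1mm z 0.1010 yaw -81.0  Ftan(resist) 11.4 Frad 1.8 Fz -5.6 w 0.202 j6 2.99
 level ax -0.37 ay -0.34
 row [-0.0034  0.0031  0.0005] az 0.69
s6.png x 374.2 378.8 y 260.6 bottom 263.0 area 5.64
s6.png x 280.0 286.2 y 290.8 bottom 297.6 area 29.96
s7.png x 373.2 379.4 y 260.0 bottom 265.0 area 18.0
s8.png x 373.3333333333333 379.3333333333333 y 260.5 bottom 266.3333333333333 area 19.25
s9.png x 373.2 379.5 y 260.4 bottom 266.4 area 19.32
s10.png x 373.3 379.4 y 260.4 bottom 266.5 area 19.39
s11.png x 373.2 379.5 y 260.4 bottom 266.5 area 19.669999999999998
```

View pics/s11.png

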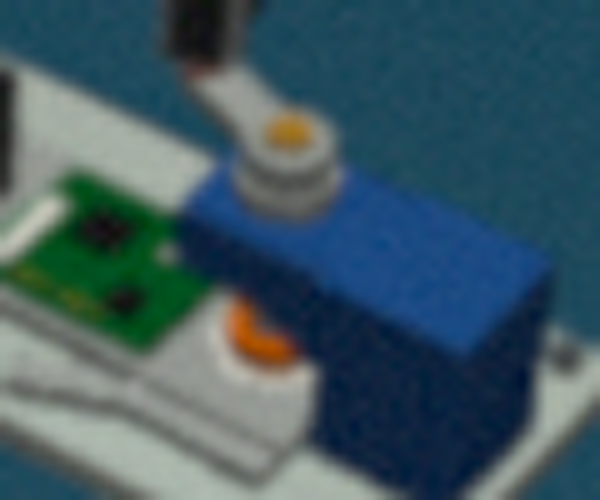

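The pad has not moved since about -65° of crank, so it is on the disc; the crank is taking up play and loading. Force is still the guide, so I'll take more single rows.

>>> {"api": "move_arm", "payload": {"rows": [{"tx":-0.0036,"ty":0.0033,"tz":0.0006,"ax":-0.4,"ay":-0.3,"az":0,"jaw":255}]}}

```text
time: 20.55
tool_pos: [0.5218, 0.0763, 0.101]
tool_rot: [-0.0, 0.76, -0.649, 0.005]
contact_force: [8.8, -8.9, -6.2]
gripper_width: 0.206
```

Run:
```python
from h import *
crank(.12,1,eff=.65,follow=0)
```

```text
t 20.55 ang -125.5 deg r 38.0mm z 0.1010 yaw -81.0  Ftan(resist) 12.3 Frad 2.2 Fz -6.2 w 0.206 j6 2.99
 level ax -0.38 ay -0.42
 row [-0.0034  0.003   0.0005] az 0.0
```

>>> {"api": "move_arm", "payload": {"rows": [{"tx":-0.0036,"ty":0.0032,"tz":0.0006,"ax":-0.4,"ay":-0.3,"az":0,"jaw":255}]}}

```text
time: 20.65
tool_pos: [0.521, 0.0768, 0.101]
tool_rot: [0.0, 0.76, -0.649, 0.005]
contact_force: [10.7, -9.4, -6.4]
gripper_width: 0.199
```

Run:
```python
from h import *
crank(.12,1,eff=.65,follow=0)
```

```text
t 20.65 ang -126.9 deg r 38.1mm z 0.1010 yaw -81.0  Ftan(resist) 14.2 Frad 1.1 Fz -6.4 w 0.199 j6 3.0
 level ax -0.38 ay -0.50
 row [-0.0035  0.0029  0.0005] az 0.0
```

>>> {"api": "move_arm", "payload": {"rows": [{"tx":-0.0037,"ty":0.0031,"tz":0.0006,"ax":-0.4,"ay":-0.3,"az":0,"jaw":255}]}}

```text
time: 20.75
tool_pos: [0.5203, 0.0774, 0.101]
tool_rot: [0.001, 0.76, -0.65, 0.006]
contact_force: [9.1, -9.3, -6.0]
gripper_width: 0.2
```

Run:
```python
from h import *
crank(.12,1,eff=.65,follow=0)
```

```text
t 20.75 ang -128.2 deg r 38.0mm z 0.1010 yaw -81.0  Ftan(resist) 12.9 Frad 1.7 Fz -6.0 w 0.200 j6 3.0
 level ax -0.38 ay -0.59
 row [-0.0036  0.0028  0.0005] az 0.0
```

The last readings are 12.3, 14.2 and 12.9 N, mean 13.1 N, which is mid-snug. I'll stop, relax and open a little.

>>> {"api": "move_arm", "payload": {"rows": [{"tx":0,"ty":0,"tz":0,"ax":0,"ay":0,"az":0,"jaw":255},{"tx":0,"ty":0,"tz":0,"ax":0,"ay":0,"az":0,"jaw":140},{"tx":0,"ty":0,"tz":0,"ax":0,"ay":0,"az":0,"jaw":140},{"tx":0,"ty":0,"tz":0,"ax":0,"ay":0,"az":0,"jaw":140},{"tx":0,"ty":0,"tz":0,"ax":0,"ay":0,"az":0,"jaw":140}]}}

```text
time: 21.25
tool_pos: [0.5212, 0.0774, 0.1016]
tool_rot: [0.0, 0.76, -0.65, 0.006]
contact_force: [-0.7, 0.1, 0.3]
gripper_width: 0.448
```

Run:
```python
from h import *
crank(.12,1,follow=0)
grab("wrist","w17.png")
```

```text
t 21.25 ang -127.2 deg r 37.5mm z 0.1016 yaw -81.0  Ftan(resist) -0.6 Frad 0.3 Fz 0.3 w 0.448 j6 3.0
 level ax -0.48 ay -0.57
 row [-0.0032  0.0033  0.0011] az 0.0
```

View pics/w17.png

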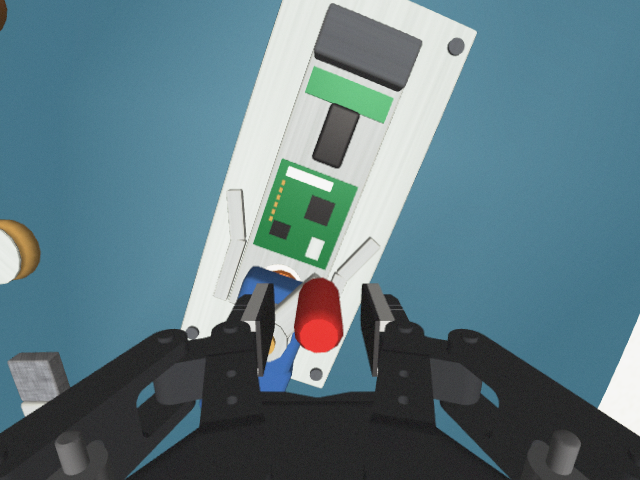

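The knob (320,315) is free between the open jaws and the force is about 0. I'll lift straight up.

>>> {"api": "move_arm", "payload": {"rows": [{"tx":0,"ty":0,"tz":-0.01,"ax":-0.4,"ay":-0.5,"az":0,"jaw":140},{"tx":0,"ty":0,"tz":-0.02,"ax":0,"ay":0,"az":0,"jaw":140},{"tx":0,"ty":0,"tz":-0.03,"ax":0,"ay":0,"az":0,"jaw":140},{"tx":0,"ty":0,"tz":-0.04,"ax":0,"ay":0,"az":0,"jaw":140},{"tx":0,"ty":0,"tz":-0.04,"ax":0,"ay":0,"az":-5,"jaw":140},{"tx":0,"ty":0,"tz":-0.02,"ax":0,"ay":0,"az":-5,"jaw":140},{"tx":0,"ty":0,"tz":0,"ax":0,"ay":0,"az":0,"jaw":140}]}}

```text
time: 22.0
tool_pos: [0.5204, 0.0778, 0.2714]
tool_rot: [-0.001, 0.816, -0.578, -0.0]
contact_force: [1.0, 0.0, 0.4]
gripper_width: 0.451
```

Run:
```python
from h import *
f=grab("wrist","w18.png")
need((.5,.1,.25),-81)
k=onz(f,(320,285),.1325); d=k[:2]-A; print(k,np.degrees(np.arctan2(d[1],d[0])))
grab("scene","s12.png",(290,200,430,300),5)
```

```text
t 22.05 pos [0.5199 0.0778 0.2699] yaw -70.73 F [ 0.7 -0.5  0.1] w 0.454
  shift [-0.0275  0.0114  0.0199] turn [ 0.09  0.11 10.27]
[0.502855   0.12339938 0.1325    ] 158.5592820357974
```

View pics/w18.png

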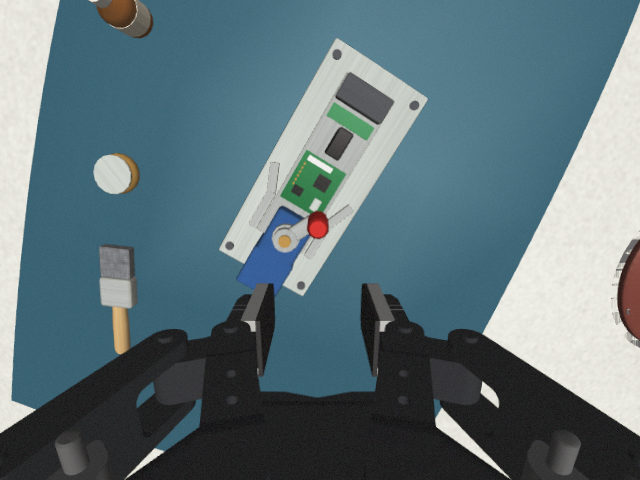

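View pics/s12.png

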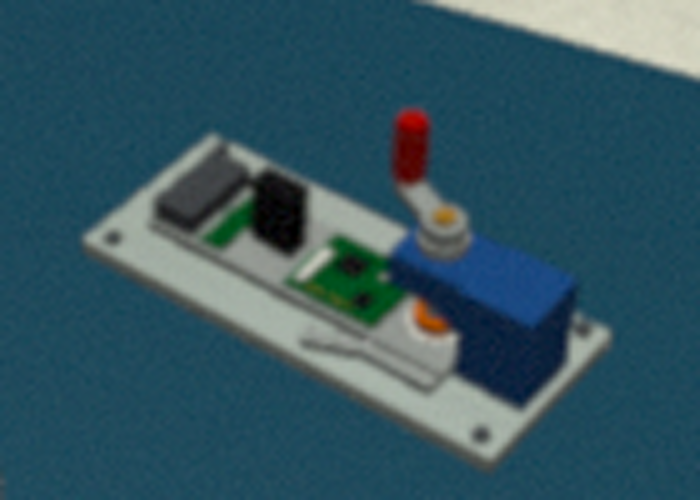

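Run:
```python
from h import *
f=manip.grab_frame("wrist")
for p in [(318,228)]:
    k=onz(f,p,.1325); d=k[:2]-A; print(k,np.degrees(np.arctan2(d[1],d[0])),np.linalg.norm(d))
f2=manip.grab_frame("scene")
p=(290+412/5,200+118/5); k=onz(f2,p,.1325); d=k[:2]-A; print("S",k,np.degrees(np.arctan2(d[1],d[0])),np.linalg.norm(d))
# pallet post top and nose check
p=onz(f,(339.5,143),.064); print("post",p,"dist to axis",np.linalg.norm(p[:2]-A))
```

```text
[0.51964762 0.07491542 0.1325    ] -126.77232864672182 0.04042915112827581
S [0.52119249 0.0786387  0.1325    ] -128.3272899192227 0.03653536542521886
post [0.52219657 0.00337073 0.064     ] dist to axis 0.10616102439393246
```

Run:
```python
from plant import manip
print(manip.job_done()); s=manip.state(); print(s["time"],s["contact_force"])
```

```text
the job is handed in; nothing more can be done
None
the job is handed in; nothing more can be done
```

The pallet is home under the clamp, the pad is tightened to a snug force by feel, and the job is handed in after about 22 s of the 72 s.

**Pallet:** I gripped it by the post, laid it on the open deck and slid it between the guides until the column stopped it (about 11 N). After release it stayed flat. A last camera check put the post 106 mm from the screw axis, against 105 mm nominal and within camera error.

**Crank:** I led the knob about 199° (3.5 rad) clockwise. Free running measured about 8.4 N, as stated. The last three readings while turning were 12.3, 14.2 and 12.9 N (mean 13.1 N). No reading went over 14.2 N, well under the 17 N limit.

**Release:** The gripper let go and lifted clear, and wrist force was about 0. Two cameras then put the crank at about -127° and -128°, against the -128° where I left it. I disturbed none of the bystanders.

**What disagreed:** After the pad touched, the knob force climbed more slowly than the stated 2 N per 0.1 rad: about 0.8 N per 0.1 rad for most of the way, stiffer only at the end. Single readings scatter by about ±0.5 to 1 N. So I judged tightness by total force at the knob, not by crank angle.

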